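# Change over the bearing pot on the bench hot plate

## Robot

A 6-joint arm with a two-finger parallel gripper is mounted at the origin on the work surface. World frame = base frame: x ahead of the robot, y to its left, z up, the work surface at z = 0. Lengths are in m, angles in rad, forces in N, time in s.
With the tool pointing down it reaches from about 0.225 to 0.875 m from the base axis. Payload 3.4 kg.
Tool frame: the origin (TCP) lies on the front face of the gripper's body, between the roots of the fingers; the fingertips stand 73 mm ahead of it and the grasp point (between the pads) lies 54 mm ahead of it; y points along the fingers, x is the direction in which the jaws open and shut, and the axes are right-handed (so a half turn about y gives the same grasp; the last joint's range is limited). The gripper opens to 85 mm and grips with 20 to 120 N. Pads are 22 mm wide; open, the fingers measure 114 mm over their backs; the gripper's body (76 mm by 85 mm) begins 54 mm behind the grasp point. The pads swing forward as they close: fully open they stand 13 mm farther back than shut.
Start: joints at [1.205, 0.276, 1.505, -0, 1.361, -0.121], TCP at [0.139, 0.558, 0.304] pointing down, gripper open.
Joint ranges: [-2.89, 2.89], [-0.75, 2.08], [0.22, 2.7], [-1.18, 4.32], [0.11, 2.71], [-2.7, 2.7]. Speed limits (rad/s): [2.57, 2.57, 3.14, 3.14, 3.14, 3.14].

## Interface

Orientations are given as [roll, pitch, yaw] about the fixed x, y, z axes, in that order (R = Rz(yaw) Ry(pitch) Rx(roll)).
In Python, from cell import r, get_image gives the robot as it stands. The module is installed in compiled form; this text tells all that it offers.
- The arm moves only by the tool play_rows, never from a script. Its argument "moves" is a list that holds one entry, the list of rows, each a list of 4 numbers: the shift along the tool's x, y, z in m, then the turn about the tool's y in rad. In form: [[[x, y, z, spin], ...]]. A call has 1 to 5 rows; each row shifts and turns the commanded pose from where the row before left it, along the tool's axes as they then stand; what a row does not reach is not made up. A row lasts 1/10 s, in which the tool goes at most 50 mm and 8.59 degrees, less where a joint would pass 70% of its speed; a pose out of reach is approached as far as the arm can. A call with a gripper value outside its range is refused whole. "hand" is the closure, from 0 (fully open) to 1 (shut), set as the call begins (left out, the last holds). The fingers move at their own pace and stop on an object; "squeeze" is the grip in N (left out, the last holds). Time passes only in rows, so rows that do not move let the fingers close. It gives the time, the measured TCP pose, the force and the opening at its end, in the units of the state.
- r.state(): the state, without advancing time (a new reading comes with each control period).
- get_image(name): name is "scene" or "side" or "wrist"; returns a dict with "pixels" (400x640x3 uint8, red, green, blue), "z_map" (400x640 float32, m along the optical axis (not along the pixel's ray), 0 where there is no reading), "fx", "fy", "cx", "cy" (pixels), "R" (3x3) and "t" (3): a world point X has camera coordinates R X + t. Camera axes: x right, y down, z forward; pixel columns grow to the right and rows downward; lengths in m; the calibration is good to about 2 mm. A picture is of the moment at which its call begins.
- r.sign_off(): hands the job in, once; it reports no verdict.
The state is a dict: "time": time; "qpos": joint angles; "joint_vel": joint speeds; "effort": joint torques, N m; "eef_pos": TCP position; "ee_rot": TCP orientation; "force": force on the tool from outside, world axes, zero at the start; "ft_torque": the same for the moment, N m; "opening": finger opening in m.
Only numpy, scipy, OpenCV 4.12 (cv2) and the standard library are available. Lean on these libraries where they do the work, as an engineer would, in place of code of your own. Each camera call takes 0.05 s, during which the arm holds its last target.

## Task

The alternator end housing on the ring of the hot plate is warm: slide it along the plate until it stands wholly inside the square mark, then slide the bearing pot along until its round body stands wholly inside the ring; both are hot and must stay flat on the plate, never lifted or tipped. Then swing the pot's lid fully shut so that its tab drops behind the catch, and last of all push the heater lever fully over to its far stop. Leave the loose bearing and the pulley on the plate where they lie.

Things in the scene. Friction and masses are not known exactly. Their poses are not given: they have to be found in the camera images.
- hotplate: fixed bench hot plate, dark flat top 250 (its x) x 560 (its y) mm, top at z = 40 mm; origin: centre of its underside. Three marked stations in a row along its y, 185 mm apart, the ring always in the middle, the square and the bars at either end (they may be swapped). A spray can (170 mm high), a jar and other bystanders stand on the bench beyond it
- ring_mark: white ring line (148 mm inside, 158 mm outside diameter) painted on the plate, the heated station; origin: its centre on the plate's top (z = 40 mm), axes parallel to the plate's
- square_mark: white square outline (156 mm inside, 166 mm outside) on the plate, the cooling station; origin: its centre on the plate's top, axes parallel to the plate's
- bars_mark: two parallel white bars (each 120 mm long along y, 144 mm apart) on the plate, the waiting station where the pot starts; origin: its centre on the plate's top, axes parallel to the plate's
- housing: loose aluminium alternator end housing, 0.6 kg: drum 96 mm diameter, straight wall to 36 mm height, domed to 49 mm, central boss 38 mm diameter to 60 mm height; two ears on its +x and -x sides reach 59 mm from the axis, 22 mm wide, 23 to 37 mm high. Starts roughly on the ring. Origin: centre of its underside, z up
- pot: loose open steel pot, 0.8 kg with lid: round body 110 mm diameter, rim 65 mm high; black stick handle (20 mm wide, 12 thick, middle 36 mm high) along its -x out to 142 mm from the axis; above it a catch plate 71 mm from the axis, 50 to 64 mm high; lid hinge on its +x side. Starts roughly between the bars, handle towards the robot. Origin: centre of its underside, z up
- pot_lid (a joint): hinge of the pot's flat round lid (116 mm diameter, 4 mm thick), rad: 0 = lid shut, lying level on the rim with its tab behind the catch; about 1.57 = standing upright; up to 1.95 = leaning back. It is stiff and stays where it is left, so it must be pushed all the way down
- lid_hinge (a point): point on the lid's hinge line: 58 mm from the pot's axis on the pot's +x side, 67.5 mm above the pot's underside; the hinge line runs along the pot's y
- lid_tab (a point): middle of the tab on the lid's free edge (tab 24 mm wide), 122 mm from the hinge line
- switchbox: fixed grey switch box 120 (x) x 100 (y) x 45 mm high at the left or right end of the hot plate; origin: centre of its underside; the lever stands on its top
- heater_lever (a joint): the lever on the switch box, rad: 0 = leaning towards the box's -x (the robot's side, off), 1.0 = its far stop, leaning towards the box's +x (away from the robot, on); stays where left
- heater_lever_tip (a point): centre of the 26 mm black ball on the lever's end, 80 mm from its pivot; the pivot is 67 mm above the table over the box's centre, its axis along the box's y; rod 10 mm thick
- loose_bearing: bystander: steel ring 36 mm diameter, 14 mm high, on the robot's side of the plate; origin: centre of its underside
- pulley: bystander: aluminium grooved pulley 44 mm diameter, 18 mm high, on the far side of the plate; origin: centre of its underside
- scrap_bin: fixed red bin of scrap 140 x 100 x 55 mm high at the other end of the hot plate from the switch box; origin: centre of its underside
There are look-alikes about, which are no part of the job. What is shaped like the housing but yellow is not meant. Leave any yellow look-alike of the pot alone.

How it is judged:
On the way, in this order (a step that is already met when the one before it is completed fails the run):
1. the housing stands inside the square mark (x of housing in the frame of square_mark between -0.025 and 0.025 m and y of housing in the frame of square_mark between -0.032 and 0.032 m and linear speed of housing below 0.02 m/s), for 0.2 s.
2. the pot stands inside the ring (horizontal distance between pot and ring_mark below 0.02 m and linear speed of pot below 0.02 m/s), for 0.2 s.
3. the pot's lid is shut (value of joint pot_lid below 0.06 rad), for 0.2 s.
4. the heater lever is fully over (value of joint heater_lever above 0.88 rad), for 0.2 s.
At the end, for the whole second after the job is handed in: Housing at rest wholly inside the square (axis within 25 mm of the square's centre along its x, 32 mm along its y), pot at rest wholly inside the ring (axis within 20 mm of the ring's centre), lid shut (below 0.06 rad), heater lever over (above 0.88 rad) (all of step 1 and all of step 2 and value of joint pot_lid below 0.06 rad and value of joint heater_lever above 0.88 rad); the robot touches nothing.
It fails at once if the pot was lifted off the plate (more than 10 mm) or tipped (height (world z) of pot above 0.05 m or angle between pot's own z axis and vertical above 0.15 rad).
It fails at once if the housing was lifted off the plate (more than 10 mm) or tipped (height (world z) of housing above 0.05 m or angle between housing's own z axis and vertical above 0.15 rad).
It fails at once if a bystander on the hot plate (loose bearing, pulley) was moved more than 30 mm (distance of any of loose_bearing, pulley from where it was at the start of the episode above 0.03 m).
It also fails if it takes over 72 s, if anything falls off the work surface, if the arm or the gripper's body presses on something with over 40 N, if the wrist force passes 120 N, or if a joint passes its speed limit or range.

## Working session

There is one attempt and no reset: what is moved stays moved. The work goes in short steps, Python scripts to look and compute and a tool call to move; the robot and the scene stay as the last step left them, time stands still between calls to the robot, and variables do not carry over. Pictures are saved under pics/ and viewed, and the job is handed in when it is done.

Besides the shell and the picture viewer there is one more tool, called after ">>>" as name([rows], argument=value, ...), one row to a line, values as JSON. play_rows: Moves the arm, as the interface text tells. Its arguments: {"type":"object","properties":{"moves":{"type":"array"},"hand":{"type":"number"},"squeeze":{"type":"number"}},"required":["moves"]}

```bash
mkdir -p pics; ls
python3 - <<'E'
from cell import r,get_image
import cv2
print(r.state())
for n in("scene","side","wrist"):
    im=get_image(n); cv2.imwrite(f"pics/{n}0.png",im["pixels"][:,:,::-1]); print(n,im["fx"],im["fy"],im["cx"],im["cy"],im["R"],im["t"])
E
```

```text
pics
{'time': 0.0, 'qpos': array([ 1.20504472e+00,  2.76589299e-01,  1.50612327e+00,  1.04096150e-05,
        1.36066428e+00, -1.21000223e-01]), 'joint_vel': array([1.53827868e-03, 1.11322948e-05, 9.23826756e-04, 4.10864468e-04,
       1.32686499e-03, 2.77190109e-04]), 'effort': array([ 3.02673334e-04, -4.16787708e+01, -2.45800334e+01, -2.37696750e-04,
        1.11483992e-02,  2.03739788e-06]), 'eef_pos': array([0.13919589, 0.55750331, 0.30304675]), 'ee_rot': array([-1.57057086,  0.00176992,  1.32604296]), 'force': array([-0.65620455, -0.06924278,  0.11755708]), 'ft_torque': array([-0.01294522,  0.03036514, -0.01947102]), 'opening': 0.08575243248450133}
scene 369.8954328085406 369.8954328085406 319.44395829687153 200.6036512968965 [[-0.45509839  0.89042705 -0.00501352]
 [ 0.72291573  0.36618414 -0.58591981]
 [-0.51988297 -0.27027551 -0.81035353]] [ 0.23769673 -0.27271265  1.47891463]
side 506.8248512588867 506.8248512588867 317.6207917437512 204.4534996951017 [[ 0.7127145  -0.70126471  0.01630485]
 [-0.51243071 -0.53638916 -0.67059782]
 [ 0.47901233  0.46958968 -0.74164191]] [-0.35442275  0.31440352  1.25865553]
wrist 323.5138499087409 323.5138499087409 321.9510109382182 196.49977956700423 [[ 0.24224482  0.9702129  -0.00209095]
 [ 0.91973647 -0.22895459  0.31884891]
 [ 0.3088726  -0.07916262 -0.94780325]] [-0.57536938 -0.04081878  0.381648  ]
```

View pics/scene0.png

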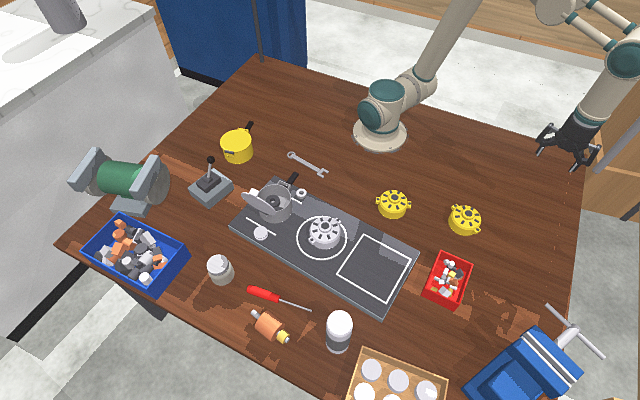

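View pics/side0.png

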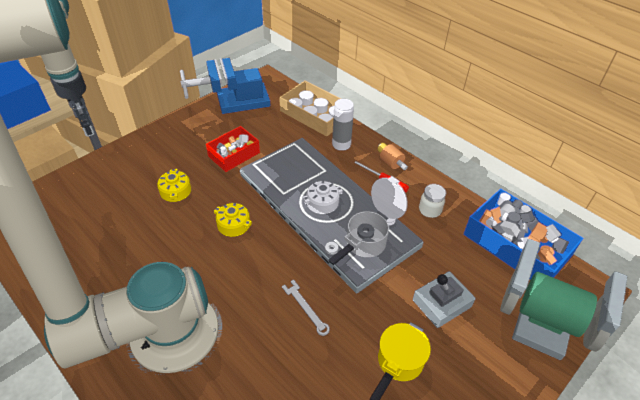

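View pics/wrist0.png

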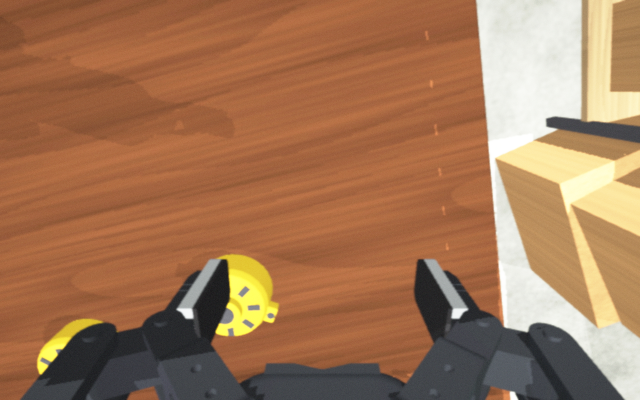

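The scene view shows the plate in the middle: pot with its lid open at (270,203), housing on the ring at (324,233), square empty at (373,268) and switch box at (210,185). The red bin is at (447,278), and the yellow look-alikes lie nearer the robot. Next I'll measure these.

```bash
cat > h.py <<'E'
import numpy as np,cv2
from cell import r,get_image
def cloud(im):
    z=im["z_map"]; v,u=np.mgrid[0:400,0:640]
    c=np.stack([(u-im["cx"])/im["fx"]*z,(v-im["cy"])/im["fy"]*z,z],-1)
    W=(c-im["t"])@im["R"]
    W[z<=0]=np.nan
    return W
def ray(im,uv,zp):
    uv=np.atleast_2d(uv).astype(float)
    d=np.c_[(uv[:,0]-im["cx"])/im["fx"],(uv[:,1]-im["cy"])/im["fy"],np.ones(len(uv))]@im["R"]
    o=-im["R"].T@im["t"]
    s=(zp-o[2])/d[:,2]
    return o+s[:,None]*d
def proj(im,P):
    c=np.atleast_2d(P)@im["R"].T+im["t"]
    return np.c_[c[:,0]/c[:,2]*im["fx"]+im["cx"],c[:,1]/c[:,2]*im["fy"]+im["cy"]]
E
python3 - <<'E'
from h import *
for n in("scene","side"):
    im=get_image(n); W=cloud(im); p=im["pixels"].astype(int); hsv=cv2.cvtColor(im["pixels"],cv2.COLOR_RGB2HSV)
    np.savez(f"{n}0.npz",**im)
    pl=(abs(W[...,2]-.04)<.006)&(W[...,0]>.2)&(W[...,0]<.9)&(abs(W[...,1])<.5)
    dark=pl&(hsv[...,1]<60)
    m=cv2.morphologyEx(dark.astype(np.uint8),cv2.MORPH_OPEN,np.ones((2,2)))
    k,l,s,c=cv2.connectedComponentsWithStats(m)
    b=1+np.argmax(s[1:,4]); P=W[l==b]; print(n,"plate",len(P),"minAreaRect",cv2.minAreaRect((P[:,:2]*1000).astype(np.float32)),np.median(P[:,2]))
    wh=(l==b)&(p.min(-1)>170)
    k,l2,s,c=cv2.connectedComponentsWithStats(wh.astype(np.uint8),connectivity=8)
    for i in range(1,k):
        if s[i,4]>15:
            Q=ray(im,np.argwhere(l2==i)[:,::-1],.04)
            print(s[i],c[i],"rect",cv2.minAreaRect((Q[:,:2]*1000).astype(np.float32)))
    x,y,w,h=cv2.boundingRect(((l==b)).astype(np.uint8)); 
    x=max(0,x-60);crop=im["pixels"][max(0,y-40):y+h+10,x:x+w+20]; f=min(800/crop.shape[1],600/crop.shape[0]); print("crop",x,max(0,y-40),f)
    cv2.imwrite(f"pics/{n}_c.png",cv2.resize(crop,None,fx=f,fy=f,interpolation=cv2.INTER_CUBIC)[:,:,::-1])
E
```

```text
scene plate 9856 minAreaRect ((552.04248046875, 27.373291015625), (552.8718872070312, 253.4512481689453), 84.33274841308594) nan
[292 197  10   7  18] [296.38888889 200.27777778] rect ((466.8072509765625, -115.38421630859375), (39.59492111206055, 6.699771404266357), 83.1039047241211)
[296 215  52  45 274] [319.95255474 238.4270073 ] rect ((555.7413330078125, 21.557449340820312), (158.24403381347656, 154.96275329589844), 76.92943572998047)
[246 217  18  19  47] [254.34042553 224.19148936] rect ((617.06982421875, -197.06399536132812), (67.08561706542969, 41.5550422668457), 79.70276641845703)
[336 233  76  71 405] [375.27160494 267.61234568] rect ((572.5225219726562, 206.6377716064453), (166.99725341796875, 168.13031005859375), 83.77262878417969)
crop 170 147 3.2967032967032965
side plate 6495 minAreaRect ((544.7081298828125, 63.535125732421875), (472.0789794921875, 246.72059631347656), 81.44287109375) nan
[252 143  74  51 327] [286.98165138 169.36697248] rect ((573.0655517578125, 208.464599609375), (168.64305114746094, 168.69305419921875), 83.9847412109375)
[299 184  54  39 275] [324.71636364 205.87636364] rect ((550.8867797851562, 21.44659423828125), (152.32284545898438, 158.21029663085938), 46.379703521728516)
[325 239  18  10  39] [334.84615385 243.33333333] rect ((458.6582946777344, -101.63459014892578), (29.923734664916992, 46.883628845214844), 41.95606994628906)
crop 182 99 3.508771929824561
```

View pics/scene_c.png

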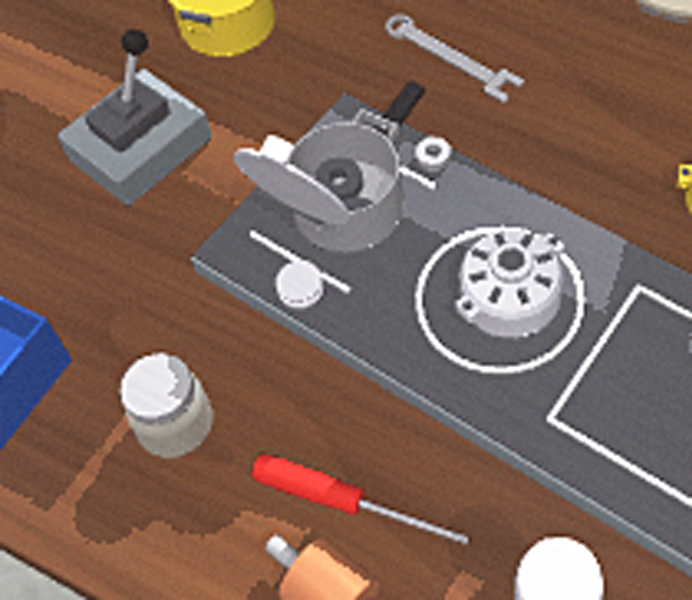

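View pics/side_c.png

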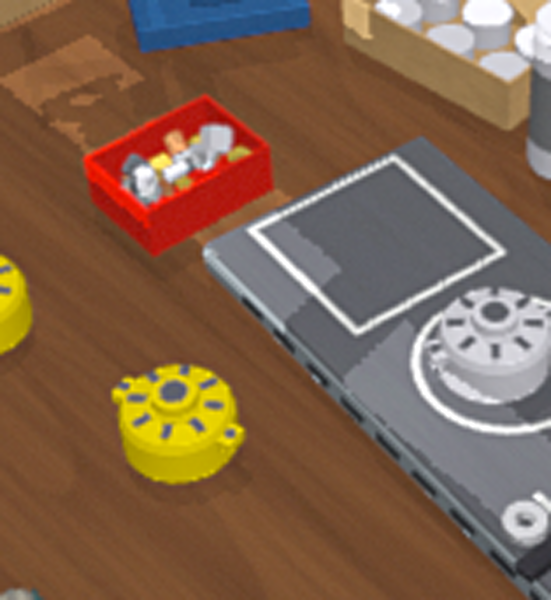

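```bash
cat > m.py <<'E'
from h import *
R0=np.array([.5533,.0225]); th=-.105
ex=np.array([np.cos(th),np.sin(th)]); ey=np.array([-np.sin(th),np.cos(th)])
def pf(P): # world->plate frame about ring
    d=np.asarray(P)[...,:2]-R0; return np.stack([d@ex,d@ey],-1)
def wf(q): return R0+q[0]*ex+q[1]*ey
E
python3 - <<'E'
from m import *
for n in("scene","side"):
    im=np.load(f"{n}0.npz"); W=cloud(im); hsv=cv2.cvtColor(im["pixels"],cv2.COLOR_RGB2HSV)
    q=pf(W); z=W[...,2]
    sel=(abs(q[...,0])<.13)&(abs(q[...,1])<.3)
    print(n)
    for nm,lo,hi,c,rad in [("boss",.096,.104,(0,0),.06),("ears/drum",.06,.082,(0,0),.09),("rim",.101,.108,(0,-.185),.09),("pottop",.05,.108,(0,-.185),.075),("lid",.115,.26,(0,-.185),.13),("handle",.07,.095,(-.11,-.185),.06)]:
        m=sel&(z>lo)&(z<hi)&(np.hypot(q[...,0]-c[0],q[...,1]-c[1])<rad)
        Q=q[m]; 
        if len(Q): print(nm,len(Q),"mean",Q.mean(0).round(4),"min",Q.min(0).round(4),"max",Q.max(0).round(4),"zmax",z[m].max().round(4))
    m=sel&(z>.046)&(z<.064)
    k,l,s,c=cv2.connectedComponentsWithStats(m.astype(np.uint8))
    for i in range(1,k):
        if s[i,4]>12: print("low",s[i,4],c[i].round(),q[l==i].mean(0).round(3),np.ptp(q[l==i],axis=0).round(3),z[l==i].max().round(3))
    # crops pot/housing
    u=proj(im,[[*wf((0,-.09)),.07]])[0].astype(int)
    cr=im["pixels"][u[1]-70:u[1]+70,u[0]-90:u[0]+90]; print("crop",u-[90,70])
    cv2.imwrite(f"pics/{n}_d.png",cv2.resize(cr,None,fx=4.2,fy=4.2,interpolation=cv2.INTER_CUBIC)[:,:,::-1])
E
```

```text
scene
boss 104 mean [-0.0073  0.0075] min [-0.0265 -0.0123] max [0.0093 0.025 ] zmax 0.1034
ears/drum 231 mean [0.0123 0.0217] min [-0.0631 -0.0396] max [0.0509 0.0551] zmax 0.082
rim 114 mean [-0.0284 -0.1813] min [-0.0765 -0.2372] max [ 0.058 -0.128] zmax 0.1074
pottop 815 mean [-0.0144 -0.1834] min [-0.0747 -0.2372] max [ 0.058  -0.1271] zmax 0.1074
lid 392 mean [ 0.0701 -0.173 ] min [ 0.056  -0.2306] max [ 0.0829 -0.1186] zmax 0.2305
handle 115 mean [-0.0864 -0.1897] min [-0.1299 -0.2086] max [-0.0528 -0.1666] zmax 0.0942
low 78 [301. 193.] [-0.099 -0.145] [0.035 0.036] 0.058
low 241 [275. 200.] [-0.026 -0.199] [0.064 0.079] 0.064
low 106 [276. 218.] [ 0.027 -0.154] [0.075 0.085] 0.064
low 147 [260. 232.] [ 0.097 -0.161] [0.042 0.044] 0.062
low 74 [327. 245.] [0.023 0.035] [0.059 0.056] 0.064
crop [207 148]
side
boss 93 mean [-0.0115  0.0048] min [-0.0293 -0.0137] max [0.0083 0.0265] zmax 0.1039
ears/drum 274 mean [-0.0275 -0.013 ] min [-0.0697 -0.0432] max [0.0484 0.0493] zmax 0.082
rim 231 mean [-0.0137 -0.1843] min [-0.0806 -0.2391] max [ 0.0567 -0.1263] zmax 0.108
pottop 1274 mean [-0.0029 -0.1819] min [-0.0748 -0.2391] max [ 0.0567 -0.1263] zmax 0.108
lid 1093 mean [ 0.0654 -0.1778] min [ 0.0489 -0.2352] max [ 0.0824 -0.1175] zmax 0.2311
handle 212 mean [-0.0907 -0.1929] min [-0.1294 -0.2105] max [-0.055 -0.165] zmax 0.0945
low 127 [323. 208.] [-0.032 -0.025] [0.083 0.063] 0.064
low 32 [390. 221.] [ 0.089 -0.179] [0.026 0.016] 0.062
low 413 [366. 231.] [ 0.011 -0.165] [0.071 0.078] 0.064
low 116 [331. 247.] [-0.103 -0.148] [0.036 0.036] 0.06
low 122 [369. 252.] [-0.033 -0.223] [0.08  0.054] 0.063
crop [256 143]
```

Run:
```python
from m import *
for n in("scene","side"):
    im=np.load(f"{n}0.npz"); W=cloud(im); 
    z=W[...,2]; x=W[...,0];y=W[...,1]
    m=(x>.3)&(x<.7)&(y<-.25)&(y>-.6)&(z>.03)&(z<.2)
    hsv=cv2.cvtColor(im["pixels"],cv2.COLOR_RGB2HSV)
    m&=hsv[...,1]<90
    k,l,s,c=cv2.connectedComponentsWithStats(m.astype(np.uint8))
    for i in range(1,k):
        if s[i,4]>40:
            P=W[l==i]; print(n,s[i],c[i].round(),P.min(0).round(3),P.max(0).round(3))
            T=P[abs(P[:,2]-.045)<.005]; 
            if len(T)>5: print(" top rect",cv2.minAreaRect((T[:,:2]*1000).astype(np.float32)))
            B=P[P[:,2]>.12]
            if len(B)>3: print(" ball",B.mean(0).round(4),B.min(0).round(3),B.max(0).round(3))
```

```text
scene [ 135  154   35   51 1053] [155. 178.] [ 0.582 -0.597  0.031] [ 0.7   -0.502  0.185]
 top rect ((646.3555908203125, -523.6051025390625), (84.0854263305664, 4.160586357116699), 17.075632095336914)
 ball [ 0.6491 -0.5256  0.1632] [ 0.586 -0.597  0.12 ] [ 0.7   -0.502  0.185]
scene [188 156  45  49 952] [210. 184.] [ 0.48  -0.471  0.03 ] [ 0.612 -0.351  0.153]
 top rect ((544.5908203125, -413.9248962402344), (104.16001892089844, 119.59370422363281), 77.21744537353516)
 ball [ 0.5142 -0.4028  0.1419] [ 0.5   -0.415  0.121] [ 0.525 -0.393  0.153]
scene [228 203  21  25  84] [237. 217.] [ 0.548 -0.266  0.031] [ 0.65  -0.25   0.045]
 top rect ((600.9969482421875, -255.25035095214844), (89.30245971679688, 9.461527824401855), 0.3735848665237427)
side [378 238  45  37 228] [404. 252.] [ 0.475 -0.268  0.03 ] [ 0.647 -0.25   0.046]
 top rect ((575.8890991210938, -252.82884216308594), (13.299212455749512, 131.546142578125), 84.68949890136719)
side [ 500  248   36   67 1035] [518. 282.] [ 0.578 -0.564  0.033] [ 0.7   -0.502  0.186]
 top rect ((642.47998046875, -523.909912109375), (74.68017578125, 0.8502707481384277), 16.979652404785156)
 ball [ 0.6303 -0.5377  0.1682] [ 0.581 -0.563  0.12 ] [ 0.7   -0.502  0.186]
side [ 414  271   61   53 1718] [444. 296.] [ 0.474 -0.475  0.03 ] [ 0.61  -0.355  0.157]
 top rect ((542.1954956054688, -414.5685729980469), (100.83155822753906, 122.26548767089844), 78.16549682617188)
 ball [ 0.5043 -0.4092  0.1466] [ 0.495 -0.419  0.135] [ 0.517 -0.397  0.157]
side [517 314  13  14  65] [523. 320.] [ 0.605 -0.6    0.03 ] [ 0.648 -0.581  0.078]
```

View pics/scene_d.png

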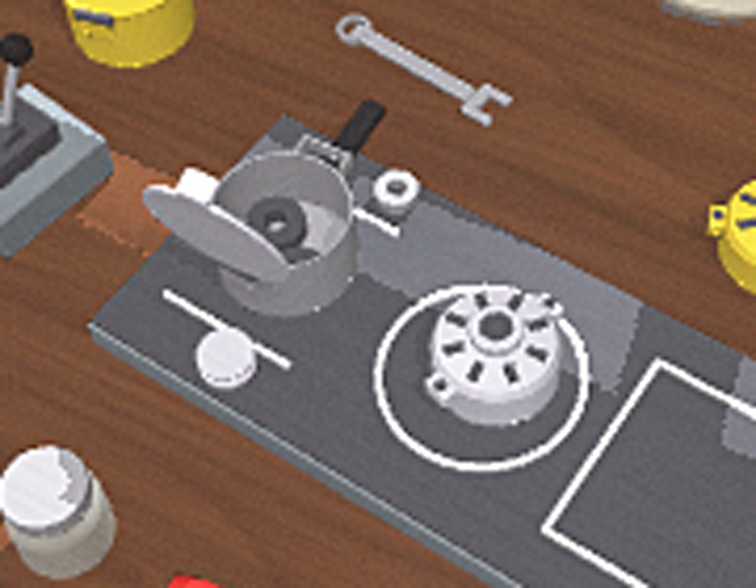

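View pics/side_d.png

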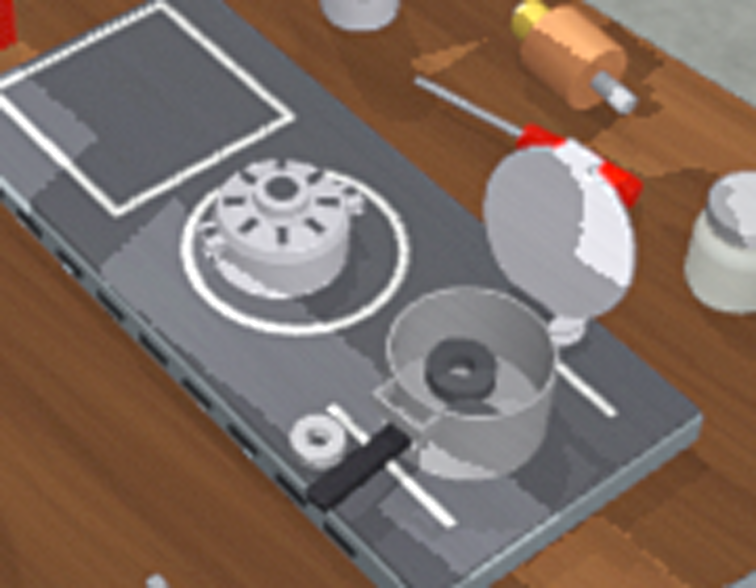

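```bash
cat >> m.py <<'E'
from scipy.spatial.transform import Rotation as Ro
def st():
    s=r.state(); p=s["eef_pos"]; R=Ro.from_euler("xyz",s["ee_rot"]).as_matrix()
    return s,p,R
def go(u,v,z):
    s,p,R=st(); d=np.array([*wf((u,v)),z])-p
    print("t",round(s["time"],2),"uv",pf(p).round(4),"z",p[2].round(4),"yaw",Ro.from_matrix(R).as_euler("xyz").round(3)[2],"need tool xyz mm",(R.T@d*1000).round(1),"F",s["force"].round(1),"open",round(s["opening"],4))
E
python3 - <<'E'
from m import *
go(-.0095,.0063,.25)
# ears
im=np.load("scene0.npz"); 
for e in [(338,219.5),(311,239.7)]: print("ear",pf(ray(im,e,.077)))
im=np.load("side0.npz")
for e in [(256+210/4.2,143+245/4.2),(256+355/4.2,143+200/4.2)]: print("ear",pf(ray(im,e,.077)))
# can
for n in("scene","side"):
    im=np.load(f"{n}0.npz");W=cloud(im);q=pf(W);m=(W[...,2]>.11)&(W[...,0]>.6)&(q[...,1]>-.1)&(q[...,1]<.3)&(W[...,0]<.9)&(q[...,0]>.1)
    print("can",q[m].min(0),q[m].max(0),W[...,2][m].max())
E
```

```text
t 0.25 uv [-0.4678  0.4889] z 0.3035 yaw 1.326 need tool xyz mm [-414.    53.8 -521.1] F [ 0.2  0.1 -0.8] open 0.0853
ear [[-0.06115163  0.02213173]]
ear [[ 0.0438649  -0.00810936]]
ear [[-0.06655325  0.01072724]]
ear [[ 0.03949063 -0.01736858]]
can [0.2046837  0.17274935] [0.26643072 0.23430719] 0.1737026463050058
can [0.19556797 0.16721887] [0.26308135 0.23219898] 0.18029753026110037
```

>>> play_rows([
  [[0,0,0,-0.14],[-0.035,0,-0.034,0],[-0.035,0,-0.034,0],[-0.035,0,-0.034,0],[-0.035,0,-0.034,0]],
], hand=0, squeeze=20)

```text
time: 0.75
eef_pos: [0.2606, 0.403, 0.3039]
ee_rot: [-1.571, -0.0, 1.467]
force: [-0.2, 0.2, 0.4]
opening: 0.0853
```

>>> play_rows([
  [[-0.035,0,-0.034,0],[-0.035,0,-0.034,0],[-0.035,0,-0.034,0],[-0.035,0,-0.034,0],[-0.035,0,-0.034,0]],
])

```text
time: 1.25
eef_pos: [0.4115, 0.2109, 0.3041]
ee_rot: [-1.571, -0.001, 1.466]
force: [0.7, 1.2, 0.2]
opening: 0.0855
```

>>> play_rows([
  [[-0.035,0,-0.034,0],[-0.035,0,-0.034,0],[-0.035,0,-0.034,0],[-0.035,0,-0.026,0],[0,0.02,0,0]],
])

```text
time: 1.75
eef_pos: [0.5281, 0.0553, 0.2857]
ee_rot: [-1.579, 0.002, 1.461]
force: [-0.0, 0.1, 0.5]
opening: 0.0856
```

Run:
```python
from m import *
go(-.0095,.0063,.25)
im=get_image("wrist");cv2.imwrite("pics/w1.png",im["pixels"][:,:,::-1])
W=cloud(im);q=pf(W)
m=(abs(W[...,2]-.1)<.005)&(np.hypot(q[...,0],q[...,1])<.06)
print(m.sum(),q[m].mean(0),q[m].min(0),q[m].max(0), np.median(W[...,2][m]))
```

```text
t 1.75 uv [-0.0285  0.03  ] z 0.2857 yaw 1.461 need tool xyz mm [-23.5  35.9 -18.8] F [-0.   0.1  0.5] open 0.0856
1493 [-0.00998335  0.00774044] [-0.0275064  -0.01099502] [0.01017554 0.0259246 ] 0.10082142056861072
```

View pics/w1.png

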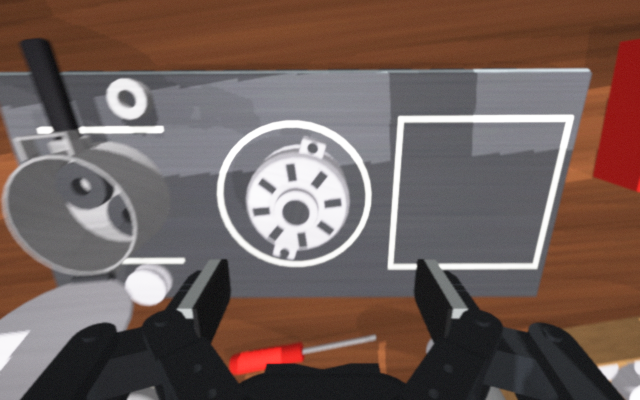

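The wrist view shows the housing boss at (297,210) inside the ring, the empty square on the right, and the pot with its handle at upper left. I'm re-reading the state after settling.

Run:
```python
from m import *
go(-.0092,.0070,.2)
```

```text
t 1.8 uv [-0.0328  0.0316] z 0.2809 yaw 1.462 need tool xyz mm [-24.5  80.9 -23.9] F [-2.  -0.1 -2.6] open 0.0854
```

>>> play_rows([
  [[-0.015,0,-0.015,0],[-0.012,0.03,-0.012,0],[0,0.03,0,0],[0,0.02,0,0],[0,0,0,0]],
], hand=0.35)

```text
time: 2.3
eef_pos: [0.5451, 0.0309, 0.2011]
ee_rot: [-1.563, -0.0, 1.467]
force: [0.6, -0.2, 0.4]
opening: 0.0553
```

Run:
```python
from m import *
im=get_image("wrist");cv2.imwrite("pics/w2.png",im["pixels"][:,:,::-1])
go(-.0092,.0070,.164)
im=get_image("side");cv2.imwrite("pics/s2.png",cv2.resize(im["pixels"][100:300,220:480],None,fx=3,fy=3)[:,:,::-1])
```

```text
t 2.35 uv [-0.0078  0.0076] z 0.2029 yaw 1.467 need tool xyz mm [-0.6 38.9  1.2] F [0.7 0.6 0.8] open 0.0553
```

View pics/w2.png

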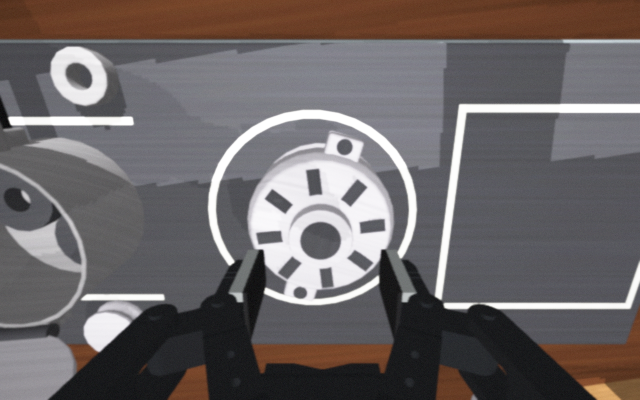

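View pics/s2.png

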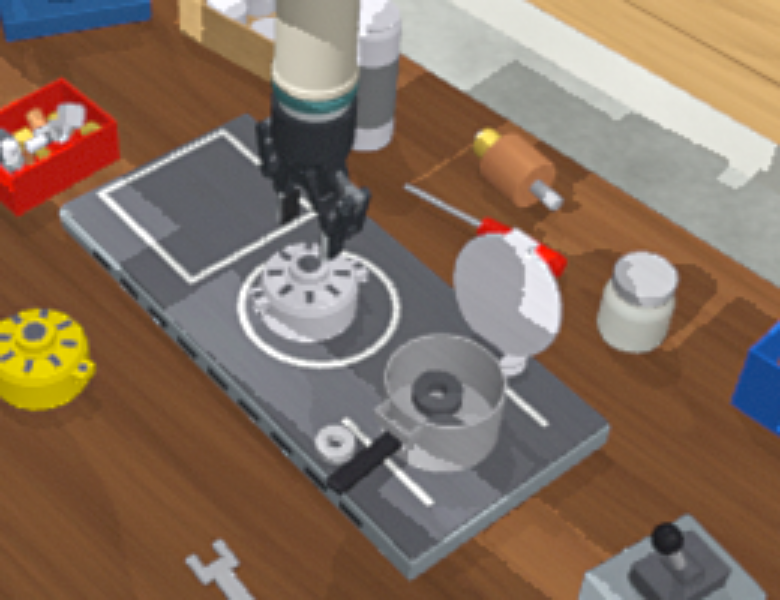

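The fingers straddle the boss at (321,238). I'm descending and closing gently.

>>> play_rows([
  [[0,0.015,0,0],[0,0.015,0,0],[0,0.008,0,0],[0,0.002,0,0],[0,0,0,0]],
])

```text
time: 2.9
eef_pos: [0.5479, 0.0304, 0.1647]
ee_rot: [-1.572, -0.0, 1.466]
force: [0.6, 0.4, 0.3]
opening: 0.0554
```

>>> play_rows([
  [[0,0,0,0],[0,0,0,0],[0,0,0,0],[0,0,0,0]],
], hand=0.75, squeeze=20)

```text
time: 3.3
eef_pos: [0.5479, 0.0298, 0.1651]
ee_rot: [-1.573, 0.001, 1.466]
force: [-0.8, -2.8, 5.7]
opening: 0.0365
```

Run:
```python
from m import *
im=get_image("wrist");cv2.imwrite("pics/w3.png",im["pixels"][:,:,::-1])
go(-.0,.185,.164)
```

```text
t 3.35 uv [-0.0061  0.0067] z 0.1651 yaw 1.466 need tool xyz mm [178.3   0.9  -6.2] F [-0.7 -2.5  5.7] open 0.0365
```

View pics/w3.png

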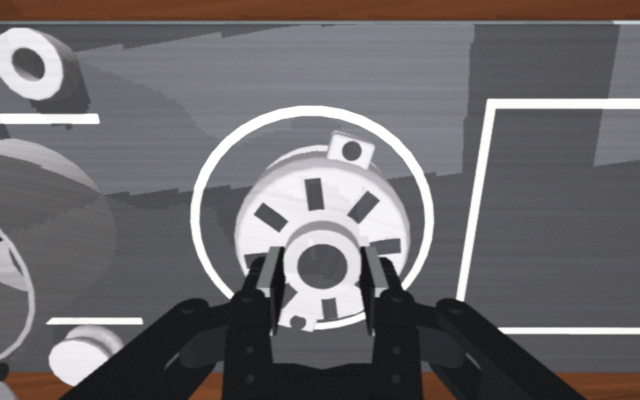

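The boss is gripped and the fingers press down slightly (about 6 N). Sliding +178 mm along the plate.

>>> play_rows([
  [[0.006,0,0,0],[0.012,0,-0.002,0],[0.016,0,-0.002,0],[0.016,0,-0.002,0],[0.016,0,-0.001,0]],
])

```text
time: 3.85
eef_pos: [0.5618, 0.093, 0.1651]
ee_rot: [-1.573, 0.005, 1.467]
force: [-1.3, -9.6, 6.5]
opening: 0.0366
```

Run:
```python
from m import *
go(-.0,.185,.164)
im=get_image("scene");cv2.imwrite("pics/s4.png",cv2.resize(im["pixels"][120:320,200:460],None,fx=3,fy=3)[:,:,::-1])
```

```text
t 3.85 uv [0.0011 0.071 ] z 0.1651 yaw 1.467 need tool xyz mm [114.    0.4   0.9] F [-1.3 -9.6  6.5] open 0.0366
```

View pics/s4.png

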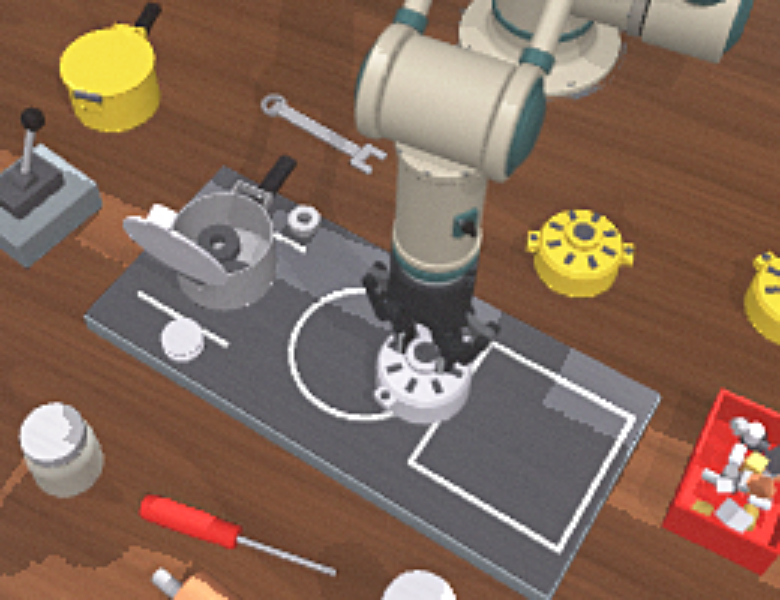

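The housing moves with the gripper, standing flat at (425,380) in the crop. Carrying on.

>>> play_rows([
  [[0.016,0,0,0],[0.016,0,0,0],[0.016,0,0,0],[0.016,0,0,0],[0.016,0,0,0]],
])

```text
time: 4.4
eef_pos: [0.5701, 0.1726, 0.1651]
ee_rot: [-1.573, 0.006, 1.467]
force: [-1.1, -9.5, 6.1]
opening: 0.0366
```

>>> play_rows([
  [[0.016,0,0,0],[0.011,0,0,0],[0.004,0,0,0],[0,0,0,0],[0,0,0,0]],
])

```text
time: 4.9
eef_pos: [0.5734, 0.2041, 0.1651]
ee_rot: [-1.573, 0.003, 1.467]
force: [-0.6, -5.1, 5.6]
opening: 0.0364
```

Run:
```python
from m import *
go(-.0,.185,.164)
im=get_image("wrist");cv2.imwrite("pics/w5.png",im["pixels"][:,:,::-1])
```

```text
t 4.9 uv [0.0009 0.1827] z 0.1651 yaw 1.467 need tool xyz mm [2.3 1.1 0.9] F [-0.6 -5.1  5.6] open 0.0364
```

View pics/w5.png

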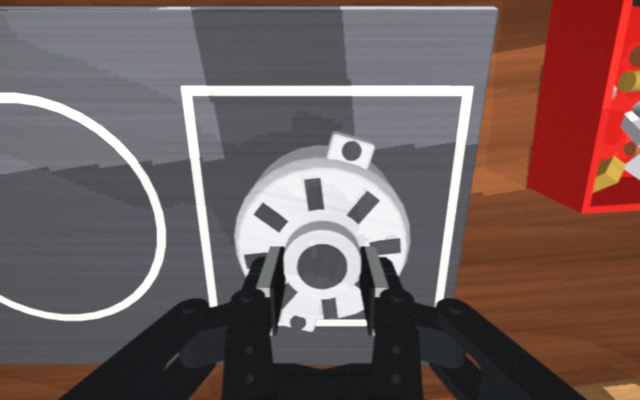

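The housing sits centred in the square, its boss at (322,265). Opening, lifting and checking.

>>> play_rows([
  [[0,0,0,0],[0,0,0,0],[0,0,0,0],[0,-0.02,0,0],[0,-0.04,0,0]],
], hand=0.35)

```text
time: 5.45
eef_pos: [0.5709, 0.2054, 0.2209]
ee_rot: [-1.563, 0.002, 1.466]
force: [0.7, 0.2, -0.2]
opening: 0.0557
```

>>> play_rows([
  [[-0.035,-0.015,0.02,0],[-0.04,-0.015,0.02,0],[-0.04,0,0.02,0],[-0.04,0,0.02,0],[-0.04,0,0,0]],
])

```text
time: 5.95
eef_pos: [0.4697, 0.0197, 0.2538]
ee_rot: [-1.569, -0.001, 1.467]
force: [1.2, -0.2, -1.1]
opening: 0.0554
```

Run:
```python
from m import *
go(-.115,-.195,.25)
for n in("scene","side"):
    im=get_image(n);np.savez(n+"6.npz",**im);W=cloud(im);q=pf(W);z=W[...,2]
    m=(abs(z-.1)<.004)&(np.hypot(q[...,0],q[...,1]-.185)<.05)
    print(n,"boss",m.sum(),(q[m].min(0)+q[m].max(0))/2)
    sel=(abs(q[...,0])<.2)
    for nm,lo,hi in [("rim",.099,.108),]:
        m=sel&(z>lo)&(z<hi)&(np.hypot(q[...,0],q[...,1]+.185)<.068)
        c=q[m]; print("rim",m.sum(),c.min(0),c.max(0),cv2.minEnclosingCircle((c*1000).astype(np.float32)))
    hsv=cv2.cvtColor(im["pixels"],cv2.COLOR_RGB2HSV)
    m=(z>.068)&(z<.09)&(q[...,0]<-.07)&(q[...,0]>-.17)&(abs(q[...,1]+.19)<.05)&(hsv[...,2]<70)
    c=q[m]; print("handle",m.sum(),cv2.minAreaRect((c*1000).astype(np.float32)),z[m].max(), np.median(z[m]))
im=get_image("side");cv2.imwrite("pics/s6.png",cv2.resize(im["pixels"][100:300,220:480],None,fx=3,fy=3)[:,:,::-1])
```

```text
t 5.95 uv [-0.0828 -0.0115] z 0.2538 yaw 1.467 need tool xyz mm [-183.4    3.8   32.4] F [ 1.2 -0.2 -1.1] open 0.0554
scene boss 127 [-0.00041476  0.18272743]
rim 117 [-0.06553555 -0.2367063 ] [ 0.0594236  -0.12821249] ((-3.721223831176758, -186.22540283203125), 63.97248077392578)
handle 84 ((-110.29312133789062, -192.49722290039062), (72.4447250366211, 20.35552978515625), 6.555795669555664) 0.08623479548652739 0.0815670372912949
side boss 51 [-0.00567851  0.18319621]
rim 221 [-0.06548641 -0.23897094] [ 0.05634541 -0.12695282] ((-5.058276176452637, -183.74937438964844), 62.008113861083984)
handle 189 ((-110.53544616699219, -194.4069366455078), (78.08391571044922, 19.375429153442383), 4.105205059051514) 0.08909694056575883 0.0815534725563833
```

View pics/s6.png

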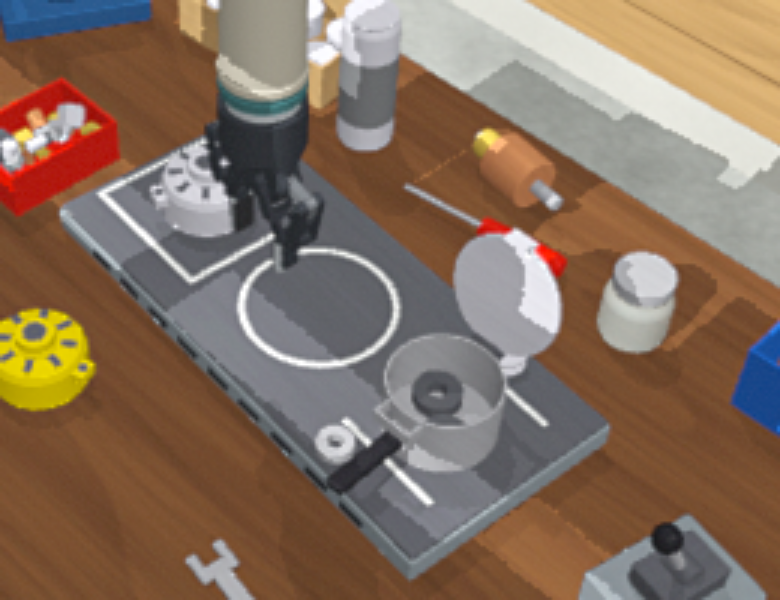

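Housing measured at (0, 183 mm) from the ring centre along the plate, against a target of (0, 185). Pot handle centre is at about (-110, -193.5) mm and it is yawed about +5°. Going to the handle.

>>> play_rows([
  [[-0.04,0,0.007,0],[-0.04,0,0.007,0],[-0.04,0,0.007,0],[-0.035,0,0.007,0],[-0.027,0,0.005,0]],
])

```text
time: 6.6
eef_pos: [0.4214, -0.1582, 0.2538]
ee_rot: [-1.571, -0.001, 1.466]
force: [0.1, -0.2, -0.4]
opening: 0.0554
```

>>> play_rows([
  [[0,0,0,-0.09],[0,0.03,0,0],[0,0.02,0,0],[0,0,0,0]],
], hand=0.4)

```text
time: 7.0
eef_pos: [0.4203, -0.1558, 0.2015]
ee_rot: [-1.566, -0.004, 1.557]
force: [-0.3, 0.2, 0.4]
opening: 0.0513
```

Run:
```python
from m import *
go(-.1155,-.194,.136)
im=get_image("wrist");cv2.imwrite("pics/w7.png",im["pixels"][:,:,::-1])
W=cloud(im);q=pf(W);z=W[...,2]
hsv=cv2.cvtColor(im["pixels"],cv2.COLOR_RGB2HSV)
m=(z>.074)&(z<.09)&(q[...,0]<-.075)&(q[...,0]>-.17)&(abs(q[...,1]+.19)<.03)&(hsv[...,2]<70)
c=q[m]; print("handle",m.sum(),cv2.minAreaRect((c*1000).astype(np.float32)),np.median(z[m]))
```

```text
t 7.0 uv [-0.1136 -0.1912] z 0.2015 yaw 1.557 need tool xyz mm [-2.8 65.5  1.8] F [-0.3  0.2  0.4] open 0.0513
handle 2396 ((-110.73564147949219, -192.70330810546875), (72.87582397460938, 19.195842742919922), 5.740947246551514) 0.08219863137349553
```

View pics/w7.png

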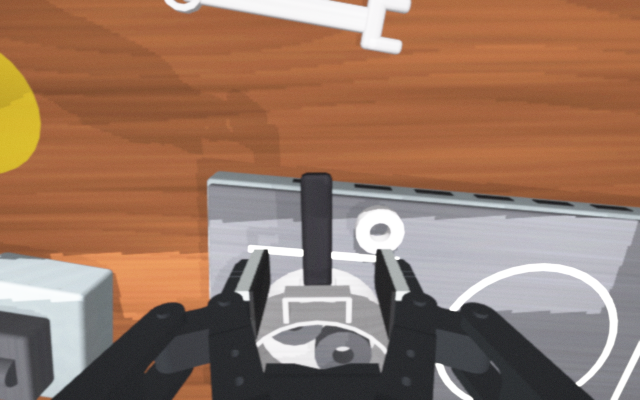

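The handle lies between the fingers at (317,225), parallel to the pads. Descending.

>>> play_rows([
  [[-0.001,0.02,0,0],[-0.001,0.02,0.002,0],[0,0.018,0,0],[0,0.007,0,0],[0,0,0,0]],
])

```text
time: 7.55
eef_pos: [0.4196, -0.1592, 0.139]
ee_rot: [-1.571, -0.0, 1.557]
force: [-1.2, 0.8, 0.1]
opening: 0.0512
```

>>> play_rows([
  [[0,0,0,0],[0,0,0,0],[0,0,0,0],[0,0,0,0],[0,0,0,0]],
], hand=0.9, squeeze=60)

```text
time: 8.05
eef_pos: [0.4198, -0.1595, 0.1402]
ee_rot: [-1.573, 0.001, 1.556]
force: [-0.3, 2.0, 5.5]
opening: 0.0183
```

Run:
```python
from m import *
go(-.1155,-.010,.136)
im=get_image("side");cv2.imwrite("pics/s8.png",cv2.resize(im["pixels"][130:310,280:480],None,fx=3.3,fy=3.3)[:,:,::-1])
```

```text
t 8.05 uv [-0.1137 -0.195 ] z 0.1402 yaw 1.556 need tool xyz mm [184.4   4.1 -14.9] F [-0.3  2.   5.5] open 0.0183
```

View pics/s8.png

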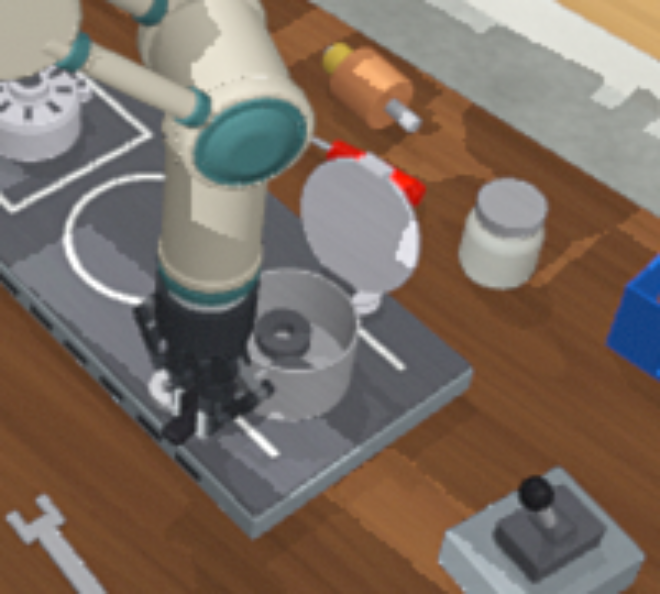

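>>> play_rows([
  [[0.006,0,-0.001,0],[0.01,0,-0.001,0],[0.014,0,-0.002,0],[0.014,0,-0.002,0],[0.014,0,-0.001,0]],
])

```text
time: 8.6
eef_pos: [0.4285, -0.1033, 0.1402]
ee_rot: [-1.575, 0.004, 1.555]
force: [0.1, -7.9, 1.1]
opening: 0.0179
```

Run:
```python
from m import *
go(-.1155,-.010,.136)
im=get_image("scene");cv2.imwrite("pics/s9.png",cv2.resize(im["pixels"][130:320,200:460],None,fx=3,fy=3)[:,:,::-1])
```

```text
t 8.6 uv [-0.1109 -0.1382] z 0.1402 yaw 1.555 need tool xyz mm [128.1   3.6  -6.8] F [ 0.1 -7.9  1.1] open 0.0179
```

View pics/s9.png

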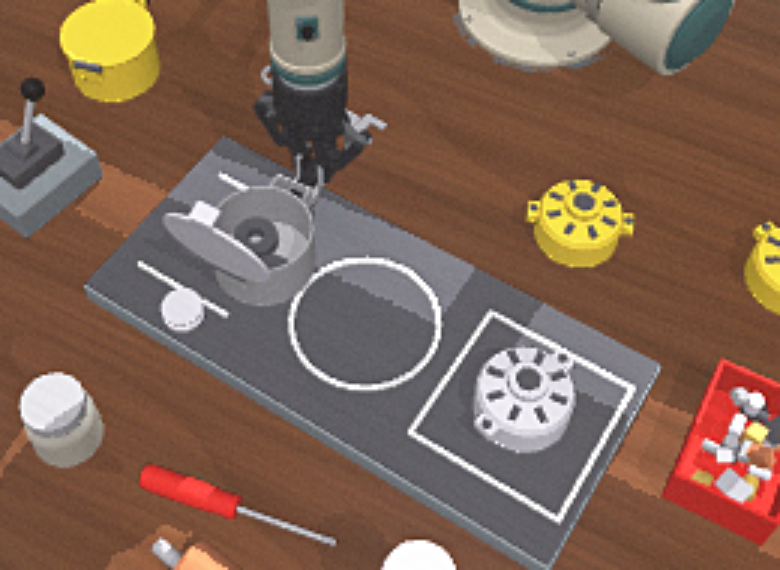

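The pot, at (262,245), follows and stands flat; the pulley at (183,310) is undisturbed. Continuing.

>>> play_rows([
  [[0.014,0,-0.001,0],[0.014,0,-0.002,0],[0.014,0,-0.001,0],[0.014,0,-0.002,0],[0.014,0,-0.001,0]],
])

```text
time: 9.15
eef_pos: [0.4365, -0.0334, 0.1401]
ee_rot: [-1.575, 0.004, 1.556]
force: [-0.2, -8.0, 2.6]
opening: 0.0185
```

>>> play_rows([
  [[0.014,0,-0.002,0],[0.014,0,-0.001,0],[0.012,0,-0.001,0],[0.006,0,0,0],[0.002,0,0,0]],
])

```text
time: 9.65
eef_pos: [0.4411, 0.0149, 0.1401]
ee_rot: [-1.574, 0.004, 1.557]
force: [-0.9, -8.5, 3.4]
opening: 0.0186
```

```bash
cat > pot.py <<'E'
from m import *
import sys
def pot(tag):
  for n in("scene","side"):
    im=get_image(n);W=cloud(im);q=pf(W);z=W[...,2]
    m=(z>.099)&(z<.108)&(np.hypot(q[...,0],q[...,1])<.085)
    c=q[m]; print(n,"rim",m.sum(),c.min(0).round(4),c.max(0).round(4))
    hsv=cv2.cvtColor(im["pixels"],cv2.COLOR_RGB2HSV)
    m=(z>.068)&(z<.09)&(q[...,0]<-.07)&(q[...,0]>-.17)&(abs(q[...,1])<.04)&(hsv[...,2]<70)
    c=q[m]; 
    if len(c)>20: print("handle",m.sum(),cv2.minAreaRect((c*1000).astype(np.float32)))
    for nm,c0,lo,hi in(("bearing",(-.101,-.147),.049,.058),("pulley",(.095,-.165),.053,.062),("boss",(0,.185),.096,.104)):
        m=(z>lo)&(z<hi)&(np.hypot(q[...,0]-c0[0],q[...,1]-c0[1])<.045); c=q[m]
        if len(c)>5: print(nm,((c.min(0)+c.max(0))/2).round(4),np.ptp(c,axis=0).round(3))
    m=(z>.112)&(z<.26)&(q[...,0]>.0)&(q[...,0]<.14)&(abs(q[...,1])<.08)
    c=np.c_[q[m],z[m]]
    if len(c)>20:
        p=np.polyfit(c[:,2],c[:,0],1); print("lid",m.sum(),c.min(0).round(3),c.max(0).round(3),"angle",np.pi/2+np.arctan(p[0]),"u at hinge",np.polyval(p,.1075))
    cv2.imwrite(f"pics/{n}{tag}.png",cv2.resize(im["pixels"][130:320,200:460],None,fx=3,fy=3)[:,:,::-1])
if __name__=="__main__": go(-.11,-.01,.136); pot(sys.argv[1])
E
python3 pot.py a
```

```text
t 9.65 uv [-0.1108 -0.0193] z 0.1401 yaw 1.557 need tool xyz mm [ 9.3  4.1 -1.6] F [-0.9 -8.5  3.4] open 0.0186
scene rim 132 [-0.0739 -0.0657] [0.0623 0.0448]
handle 74 ((-103.27885437011719, -12.533885955810547), (63.0067138671875, 33.78926086425781), 3.8509182929992676)
bearing [-0.1005 -0.1457] [0.036 0.035]
pulley [ 0.0963 -0.164 ] [0.043 0.043]
boss [-0.0007  0.1826] [0.037 0.036]
lid 437 [ 0.058 -0.06   0.114] [0.086 0.054 0.23 ] angle 1.7270172800497907 u at hinge 0.0621955536620006
side rim 165 [-0.0581 -0.0666] [0.0611 0.0461]
handle 70 ((-127.28726196289062, -25.780305862426758), (39.17522430419922, 33.91718673706055), 8.438508033752441)
bearing [-0.1019 -0.1469] [0.033 0.036]
pulley [ 0.0953 -0.1636] [0.043 0.043]
boss [-0.0156  0.1869] [0.017 0.023]
lid 933 [ 0.049 -0.061  0.112] [0.087 0.055 0.233] angle 1.76907852106879 u at hinge 0.05604835496784895
```

View pics/scenea.png

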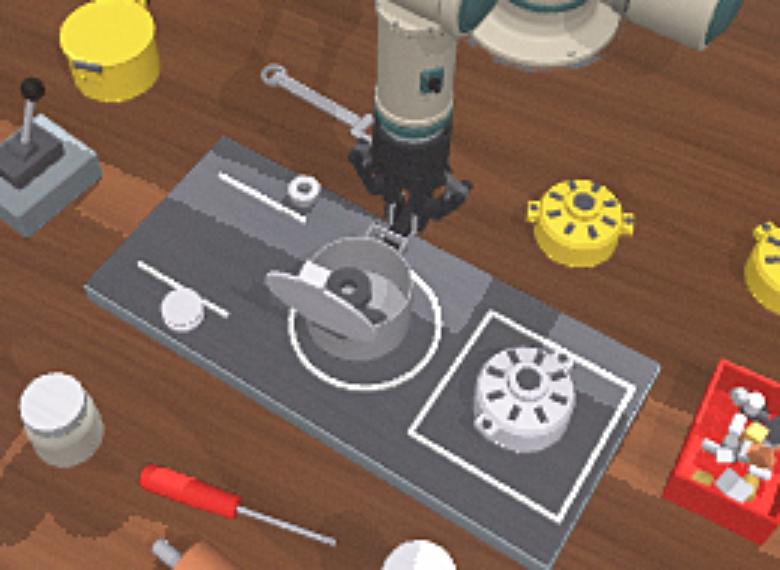

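The pot stands in the ring about 10 mm short in y. The bearing and pulley haven't moved. Nudging 10 mm further, with a few mm of +x bias because the lid push acts towards -x.

>>> play_rows([
  [[0.006,0,-0.002,0],[0.004,0,-0.002,0],[0.001,0,0,0],[0,0,0,0],[0,0,0,0]],
])

```text
time: 10.25
eef_pos: [0.4442, 0.0252, 0.1401]
ee_rot: [-1.572, 0.004, 1.556]
force: [-1.9, -8.6, 6.5]
opening: 0.0183
```

```bash
python3 pot.py b
```

```text
t 10.25 uv [-0.1087 -0.0087] z 0.1401 yaw 1.556 need tool xyz mm [-1.1  4.1  1.4] F [-1.9 -8.6  6.5] open 0.0183
scene rim 130 [-0.0722 -0.0547] [0.0634 0.0554]
handle 77 ((-97.02796936035156, -10.322635650634766), (40.90049362182617, 52.898677825927734), 74.08392333984375)
bearing [-0.0988 -0.1452] [0.036 0.037]
pulley [ 0.0957 -0.1625] [0.042 0.042]
boss [-0.0011  0.1828] [0.037 0.037]
lid 437 [ 0.061 -0.05   0.113] [0.087 0.063 0.23 ] angle 1.7242599248538966 u at hinge 0.06440369686877112
side rim 192 [-0.0585 -0.0555] [0.0616 0.0567]
handle 72 ((-123.87977600097656, -12.583719253540039), (38.798892974853516, 37.173179626464844), 86.97494506835938)
bearing [-0.1018 -0.1458] [0.034 0.035]
pulley [ 0.0952 -0.1639] [0.046 0.041]
lid 921 [ 0.053 -0.052  0.112] [0.088 0.065 0.233] angle 1.76628563217679 u at hinge 0.058094891851720815
```

The pot is centred at about (4, 0) mm from the ring centre. Releasing, rising, and crossing over behind the lid with the fingers shut.

>>> play_rows([
  [[0,0,0,0],[0,0,0,0],[0,0,0,0],[0,-0.02,0,0],[0,-0.04,0.0,0]],
], hand=0.5)

```text
time: 10.85
eef_pos: [0.4418, 0.0275, 0.1971]
ee_rot: [-1.563, -0.001, 1.556]
force: [0.5, -0.3, -0.8]
opening: 0.0427
```

>>> play_rows([
  [[0,-0.045,0,0],[0,-0.045,0,0],[0,-0.045,0,0],[0,0,-0.02,0],[0,0,-0.04,0]],
], hand=1)

```text
time: 11.35
eef_pos: [0.5029, 0.0268, 0.3366]
ee_rot: [-1.574, -0.0, 1.557]
force: [0.7, 0.4, 0.8]
opening: 0.0003
```

```bash
python3 pot.py c; python3 -c "
from m import *
go(.126,.011,.335)"
```

```text
t 11.35 uv [-0.0506 -0.001 ] z 0.3366 yaw 1.557 need tool xyz mm [ -3.6 200.4  60.7] F [0.7 0.4 0.8] open 0.0003
scene rim 134 [-0.0726 -0.0532] [0.0642 0.055 ]
handle 87 ((-104.60747528076172, -7.485143661499023), (68.3839111328125, 20.149309158325195), 3.903550624847412)
bearing [-0.1002 -0.1456] [0.034 0.034]
pulley [ 0.0963 -0.1636] [0.043 0.042]
boss [-0.0011  0.1824] [0.037 0.037]
lid 437 [ 0.06  -0.049  0.113] [0.089 0.064 0.231] angle 1.7262937114677894 u at hinge 0.06437068572299331
side rim 233 [-0.075 -0.055] [0.0615 0.0569]
handle 144 ((-106.8873291015625, -10.327016830444336), (71.55231475830078, 18.83246421813965), 5.795260906219482)
bearing [-0.1021 -0.1471] [0.035 0.037]
pulley [ 0.0951 -0.1626] [0.044 0.043]
boss [-0.0028  0.1806] [0.04  0.039]
lid 927 [ 0.05  -0.051  0.112] [0.091 0.067 0.232] angle 1.772668542406676 u at hinge 0.05781130507113233
t 11.45 uv [-0.0455 -0.0011] z 0.3338 yaw 1.556 need tool xyz mm [  -3.5   -0.4 -171.9] F [-1.4 -1.1  0.9] open -0.0001
```

>>> play_rows([
  [[-0.001,0,-0.045,0],[-0.001,0,-0.045,0],[-0.001,0,-0.045,0],[0,0,-0.035,0],[0,0,0,0]],
])

```text
time: 11.95
eef_pos: [0.6773, 0.0206, 0.3311]
ee_rot: [-1.57, -0.0, 1.556]
force: [-1.6, -0.9, -0.8]
opening: 0.0003
```

>>> play_rows([
  [[0,0.03,0,0],[0,0.03,0,0],[0,0.005,0,0],[0,0,0,0]],
])

```text
time: 12.35
eef_pos: [0.6725, 0.021, 0.268]
ee_rot: [-1.567, -0.0, 1.556]
force: [-0.0, -0.7, -0.2]
opening: -0.0003
```

Run:
```python
from m import *
go(.126,.011,.27)
im=get_image("wrist");cv2.imwrite("pics/w10.png",im["pixels"][:,:,::-1])
im=get_image("side");cv2.imwrite("pics/s10.png",cv2.resize(im["pixels"][60:260,240:440],None,fx=3,fy=3)[:,:,::-1])
```

```text
t 12.35 uv [0.1187 0.011 ] z 0.268 yaw 1.556 need tool xyz mm [-0.7 -2.1 -7.3] F [-0.  -0.7 -0.2] open -0.0003
```

View pics/w10.png

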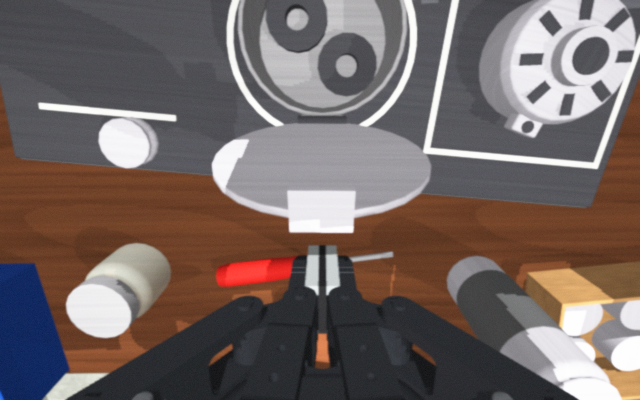

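View pics/s10.png

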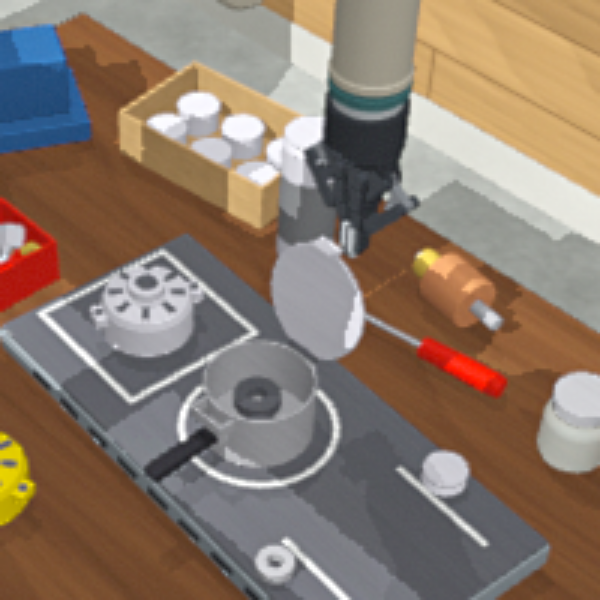

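The shut fingertips stand just behind the lid's tab at wrist px (322,250), and the pot is inside the ring. Pushing the lid over in steps.

>>> play_rows([
  [[0,0,0.016,0],[0,-0.002,0.01,0],[0,0,0.01,0],[0,0,0.01,0],[0,0,0.005,0]],
])

```text
time: 12.95
eef_pos: [0.6221, 0.0216, 0.2719]
ee_rot: [-1.572, -0.0, 1.556]
force: [1.2, 0.1, 1.2]
opening: 0.0001
```

```bash
python3 pot.py d; python3 -c "
from m import *
go(.05,.006,.268)"
```

```text
t 12.95 uv [0.0685 0.0063] z 0.2719 yaw 1.556 need tool xyz mm [-1.000e-01  1.356e+02  1.795e+02] F [1.2 0.1 1.2] open 0.0001
scene rim 86 [-0.0733 -0.0266] [0.0641 0.0558]
handle 87 ((-104.65333557128906, -8.246160507202148), (68.52533721923828, 20.66319465637207), 4.459665775299072)
pulley [ 0.0964 -0.1631] [0.042 0.042]
boss [-0.0005  0.1827] [0.039 0.036]
lid 721 [ 0.04  -0.051  0.112] [0.084 0.063 0.259] angle 1.6930211635214394 u at hinge 0.0533643731770466
side rim 230 [-0.074  -0.0555] [0.0628 0.0565]
handle 147 ((-106.09315490722656, -9.498359680175781), (75.42355346679688, 22.1503963470459), 7.1553730964660645)
bearing [-0.1023 -0.1465] [0.034 0.035]
pulley [ 0.0951 -0.1637] [0.044 0.042]
boss [-0.0039  0.182 ] [0.039 0.039]
lid 859 [ 0.033 -0.052  0.112] [0.078 0.064 0.26 ] angle 1.5715532959279053 u at hinge 0.05421633083551319
t 13.05 uv [0.0683 0.0063] z 0.2714 yaw 1.556 need tool xyz mm [ 1.4  3.4 18.3] F [-0.9 -0.1  0.8] open -0.0
```

View pics/sided.png

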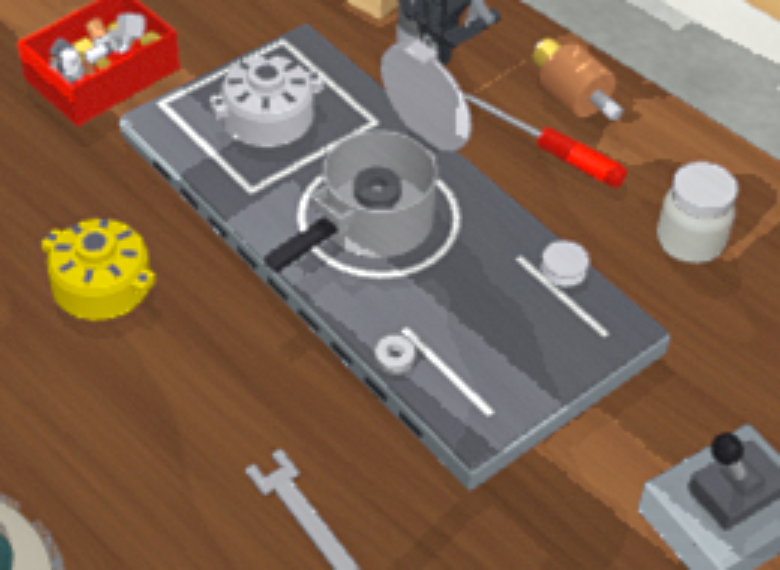

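The lid is now upright and the pot hasn't moved (rim still centred). Continuing the arc.

>>> play_rows([
  [[0,0.001,0.009,0],[0,0.002,0.0095,0],[0,0.004,0.011,0],[0,0.005,0.011,0],[0,0.006,0.01,0]],
])

```text
time: 13.55
eef_pos: [0.5711, 0.0223, 0.2526]
ee_rot: [-1.57, -0.0, 1.556]
force: [0.9, -0.3, -0.0]
opening: 0.0002
```

>>> play_rows([
  [[0,0.008,0.009,0],[0,0.009,0.008,0],[0,0.009,0.007,0],[0,0.01,0.005,0],[0,0.011,0.005,0]],
])

```text
time: 14.05
eef_pos: [0.5377, 0.0228, 0.2051]
ee_rot: [-1.571, -0.0, 1.556]
force: [0.6, 1.3, -0.2]
opening: 0.0001
```

```bash
python3 pot.py e; python3 -c "
from m import *
go(-.019,-.001,.1825)"
```

```text
t 14.05 uv [-0.0156 -0.0013] z 0.2051 yaw 1.556 need tool xyz mm [-0.1 69.1 94.8] F [ 0.6  1.3 -0.2] open 0.0001
scene rim 40 [-0.0139 -0.01  ] [0.0624 0.0559]
bearing [-0.0992 -0.1455] [0.035 0.032]
pulley [ 0.0957 -0.1623] [0.043 0.042]
boss [-0.0004  0.1829] [0.037 0.036]
lid 619 [ 0.    -0.06   0.112] [0.061 0.058 0.24 ] angle 1.3159852766242128 u at hinge 0.026403741336669822
side rim 114 [-0.074  -0.0558] [0.0613 0.0397]
handle 146 ((-106.56062316894531, -10.047484397888184), (72.50906372070312, 20.691131591796875), 3.470893383026123)
bearing [-0.1022 -0.1456] [0.037 0.036]
pulley [ 0.0949 -0.1638] [0.044 0.043]
boss [-0.0035  0.1829] [0.038 0.037]
lid 221 [ 0.    -0.058  0.112] [0.059 0.055 0.215] angle 0.7659129172082753 u at hinge 0.03699959649484401
t 14.15 uv [-0.0168 -0.0014] z 0.2039 yaw 1.556 need tool xyz mm [ 0.6 21.4  2.1] F [-0.2 -1.1 -0.6] open -0.0003
```

View pics/sidee.png

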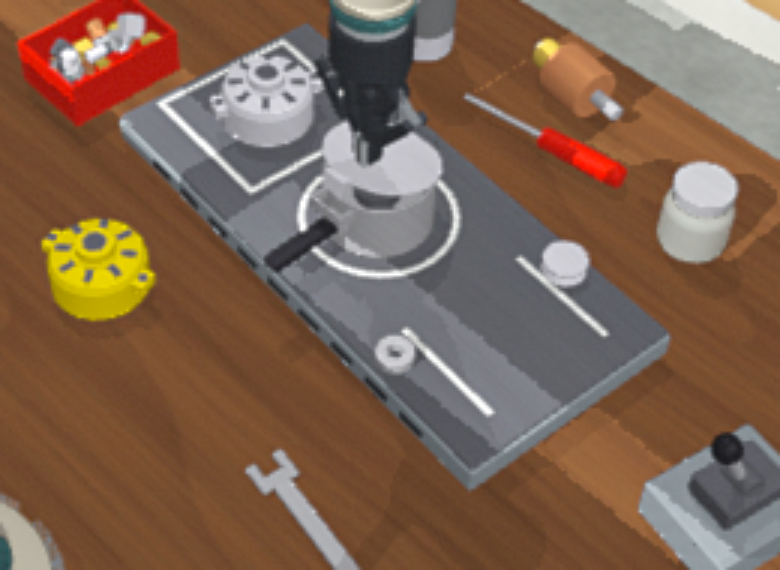

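The lid is nearly shut with the pot in place. Pressing down while watching the force.

>>> play_rows([
  [[0,0.01,0.002,0],[0,0.008,0.001,0],[0,0.004,0,0],[0,0.002,0,0],[0,0,0,0]],
])

```text
time: 14.65
eef_pos: [0.535, 0.0228, 0.1821]
ee_rot: [-1.57, -0.0, 1.556]
force: [-1.0, -0.3, 4.2]
opening: -0.0002
```

```bash
cat > lid.py <<'E'
from m import *
import sys
go(-.019,-.001,.1825)
for n in("scene","side"):
    im=get_image(n);W=cloud(im);q=pf(W);z=W[...,2]
    hsv=cv2.cvtColor(im["pixels"],cv2.COLOR_RGB2HSV)
    for lo,hi in((-.06,-.04),(-.04,-.02),(0,.02),(.02,.04),(.04,.06)):
        m=(q[...,0]>lo)&(q[...,0]<hi)&(abs(q[...,1])<.05)&(z<.135)&(z>.07)
        m&=~((abs(q[...,1])<.025)&(z>.125))
        if m.sum()>5: print(n,lo,m.sum(),np.percentile(z[m],[10,50,90]).round(4))
    x0,y0=(270,180) if n=="scene" else (270,140)
    cv2.imwrite(f"pics/{n}{sys.argv[1]}.png",cv2.resize(im["pixels"][y0:y0+110,x0:x0+120],None,fx=5,fy=5,interpolation=cv2.INTER_CUBIC)[:,:,::-1])
E
python3 lid.py f
```

```text
t 14.65 uv [-0.0182 -0.0016] z 0.1821 yaw 1.556 need tool xyz mm [ 0.7 -0.4  0.7] F [-1.  -0.3  4.2] open -0.0002
scene -0.06 15 [0.1072 0.1086 0.1097]
scene -0.04 104 [0.1065 0.1091 0.1119]
scene 0 192 [0.1069 0.1092 0.1114]
scene 0.02 225 [0.0915 0.1087 0.1111]
scene 0.04 185 [0.0771 0.108  0.111 ]
side -0.06 190 [0.0796 0.1074 0.1125]
side -0.04 241 [0.083  0.1093 0.1136]
side 0 94 [0.1063 0.1105 0.1128]
side 0.02 98 [0.1042 0.11   0.1131]
side 0.04 47 [0.1073 0.1102 0.1133]
```

View pics/sidef.png

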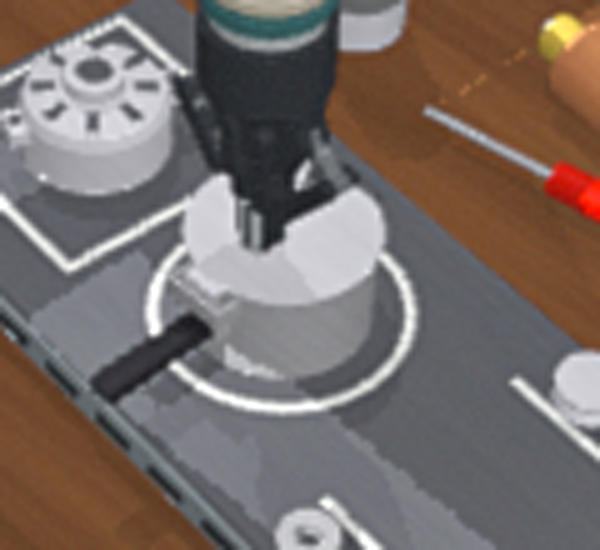

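The lid looks level (surface at z ≈ 0.109 throughout). I'll press a few mm more to seat the tab.

>>> play_rows([
  [[0,0.002,0,0],[0,0.001,0,0],[0,0,0,0],[0,0,0,0]],
])

```text
time: 15.15
eef_pos: [0.5349, 0.0228, 0.1818]
ee_rot: [-1.572, 0.0, 1.556]
force: [-7.0, 0.9, 19.9]
opening: -0.0
```

It is hard on the rim at 20 N and moves no further. Rising clear and checking.

>>> play_rows([
  [[0,-0.005,0,0],[0,-0.02,0,0],[0,-0.04,0,0],[0,-0.045,0,0],[0,-0.03,0,0]],
])

```text
time: 15.65
eef_pos: [0.5363, 0.0228, 0.3216]
ee_rot: [-1.575, 0.0, 1.556]
force: [0.8, -0.8, -0.4]
opening: -0.0001
```

>>> play_rows([
  [[-0.04,0,0,0],[-0.045,0,0,0],[-0.045,0,0,0],[-0.045,0,0,0],[-0.045,0,0,0]],
])

```text
time: 16.15
eef_pos: [0.5321, -0.1989, 0.3186]
ee_rot: [-1.572, -0.0, 1.556]
force: [0.9, -0.3, 0.2]
opening: -0.0001
```

```bash
python3 lid.py g; python3 pot.py g2
python3 - <<'E'
from m import *
for n in("scene","side"):
    im=get_image(n);W=cloud(im);hsv=cv2.cvtColor(im["pixels"],cv2.COLOR_RGB2HSV)
    z=W[...,2]; w=(W[...,0]>.45)&(W[...,0]<.6)&(W[...,1]<-.36)&(W[...,1]>-.46)
    m=w&(z>.12)&(z<.17)&(hsv[...,2]<70)
    k,l,s,c=cv2.connectedComponentsWithStats(m.astype(np.uint8)); b=1+np.argmax(s[1:,4])
    (cc,rad)=cv2.minEnclosingCircle(np.argwhere(l==b)[:,::-1].astype(np.float32))
    print(n,"ball px",cc,rad,"z max",z[l==b].max(),"at z.137",ray(im,cc,.137))
    cv2.imwrite(f"pics/{n}lev.png",cv2.resize(im["pixels"][130:230,170:290] if n=="scene" else im["pixels"][240:340,390:510],None,fx=5,fy=5,interpolation=cv2.INTER_CUBIC)[:,:,::-1])
E
```

```text
t 16.15 uv [ 0.0021 -0.2225] z 0.3186 yaw 1.556 need tool xyz mm [222.5 136.1   1.2] F [ 0.9 -0.3  0.2] open -0.0001
scene -0.06 110 [0.107  0.1097 0.1114]
scene -0.04 176 [0.1068 0.1093 0.1115]
scene 0 194 [0.1067 0.1093 0.1115]
scene 0.02 227 [0.0901 0.109  0.1114]
scene 0.04 180 [0.08   0.1082 0.1111]
side -0.06 192 [0.0791 0.1079 0.1128]
side -0.04 232 [0.0849 0.1094 0.1131]
side 0 171 [0.107  0.11   0.1127]
side 0.02 172 [0.107  0.1101 0.1131]
side 0.04 87 [0.1077 0.1109 0.1138]
t 16.25 uv [ 0.0027 -0.2262] z 0.3181 yaw 1.55 need tool xyz mm [225.6 181.3  94.1] F [ 0.7 -0.1  0.2] open -0.0001
scene rim 300 [-0.0716 -0.0563] [0.0628 0.0575]
handle 80 ((-111.31646728515625, -7.758840560913086), (54.492488861083984, 19.818016052246094), 5.745535850524902)
bearing [-0.099 -0.146] [0.036 0.034]
pulley [ 0.0962 -0.1631] [0.043 0.043]
boss [-0.0012  0.1827] [0.037 0.037]
lid 32 [ 0.001 -0.049  0.112] [0.06  0.053 0.115] angle 2.7031838754302173 u at hinge 0.022583630589734838
side rim 253 [-0.0742 -0.0552] [0.0614 0.0579]
handle 146 ((-106.2558822631836, -10.174909591674805), (73.12918090820312, 20.675281524658203), 3.62943959236145)
bearing [-0.1019 -0.1455] [0.036 0.038]
pulley [ 0.0969 -0.164 ] [0.046 0.042]
boss [-0.004   0.1795] [0.036 0.04 ]
lid 102 [ 0.001 -0.056  0.112] [0.059 0.051 0.116] angle 2.6574735162684036 u at hinge 0.013995273160741506
scene ball px (210.5, 159.5) 3.8079864978790283 z max 0.15449005344504504 at z.137 [[ 0.50830225 -0.40789749  0.137     ]]
side ball px (442.0671691894531, 279.1567077636719) 5.266091823577881 z max 0.15467998144449704 at z.137 [[ 0.51142081 -0.40651522  0.137     ]]
```

View pics/sideg.png

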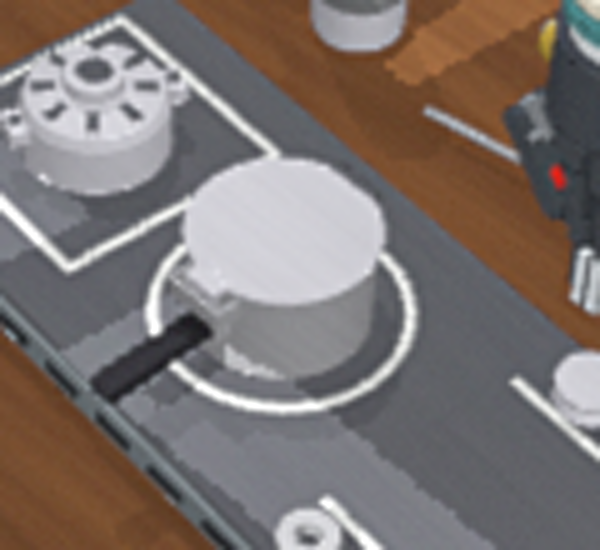

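View pics/sidelev.png

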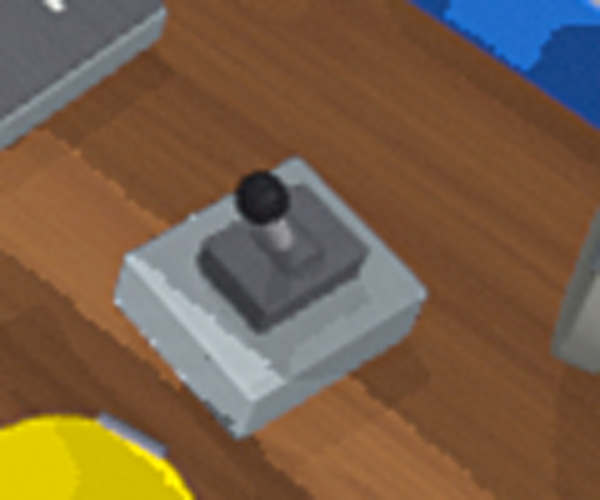

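View pics/scenelev.png

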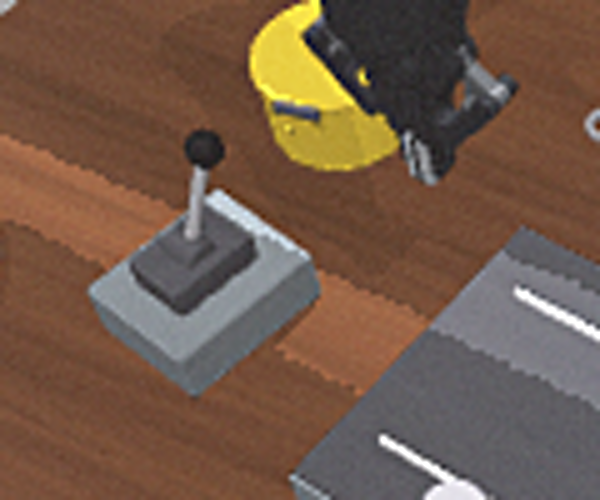

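The lid lies level with its tab behind the catch, and the pot is still in the ring. The lever ball is at about (0.510, -0.407, 0.139), and the box's x axis is at about -0.21 rad. I'm turning to the lever and taking up a place behind it.

>>> play_rows([
  [[0,0,0,0.1],[0,0,0,0.095],[0,0,0.02,0],[0,0,0.02,0],[0,0,0,0]],
])

```text
time: 16.95
eef_pos: [0.4911, -0.1864, 0.3191]
ee_rot: [-1.569, -0.001, 1.363]
force: [0.4, -0.8, -0.4]
opening: 0.0001
```

```bash
cat > lev.py <<'E'
from m import *
C=np.array([.5435,-.414]); a=-.21; bx=np.array([np.cos(a),np.sin(a)])
def gol(o,z):
    s,p,R=st(); d=np.array([*(C+o*bx),z])-p
    by=np.array([-bx[1],bx[0]])
    print("box xy",((p[:2]-C)@bx).round(4),((p[:2]-C)@by).round(4),"z",p[2].round(4),"yaw",s["ee_rot"][2].round(3),"need",(R.T@d*1000).round(1),"F",s["force"].round(1),s["time"])
if __name__=="__main__": gol(-.08,.193)
E
python3 lev.py
```

```text
box xy -0.0987 0.2117 z 0.3191 yaw 1.363 need [-211.8  125.9  -18.4] F [ 0.4 -0.8 -0.4] 16.95
```

>>> play_rows([
  [[-0.045,0,-0.005,0],[-0.045,0,-0.005,0],[-0.045,0,-0.004,0],[-0.045,0,0,0],[-0.032,0,0,0]],
])

```text
time: 17.45
eef_pos: [0.4631, -0.4012, 0.3187]
ee_rot: [-1.572, 0.001, 1.362]
force: [-0.3, -0.3, 0.1]
opening: -0.0003
```

>>> play_rows([
  [[0,0.03,0,0],[0,0.04,0,0],[0,0.035,0,0],[0,0.02,0,0],[0,0,0,0]],
])

```text
time: 17.95
eef_pos: [0.4623, -0.3971, 0.1904]
ee_rot: [-1.566, -0.004, 1.362]
force: [-0.3, 0.6, 0.5]
opening: -0.0001
```

```bash
python3 lev.py
python3 - <<'E'
from m import *
im=get_image("side");cv2.imwrite("pics/s12.png",cv2.resize(im["pixels"][210:350,360:520],None,fx=4,fy=4,interpolation=cv2.INTER_CUBIC)[:,:,::-1])
im=get_image("wrist");cv2.imwrite("pics/w12.png",im["pixels"][:,:,::-1])
E
```

```text
box xy -0.083 -0.0004 z 0.1904 yaw 1.362 need [ 0.4 -2.6 -3. ] F [-0.3  0.6  0.5] 17.95
```

View pics/s12.png

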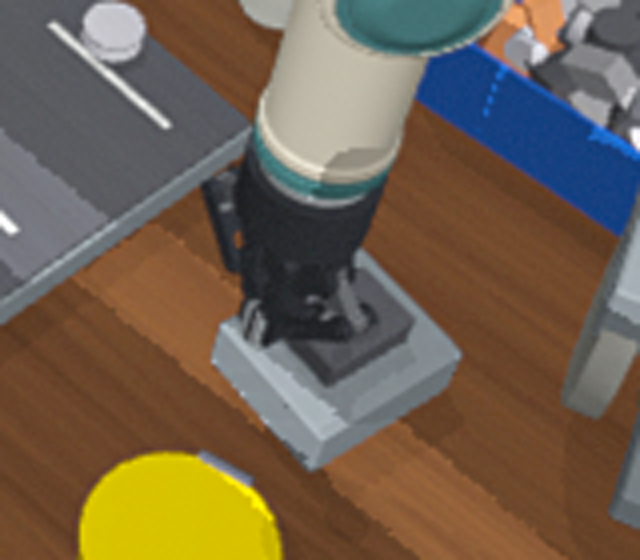

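View pics/w12.png

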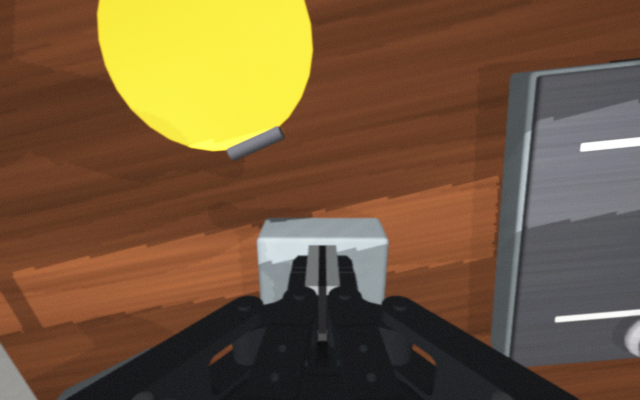

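The fingers are behind the lever, centred on the box at (322,262). Pushing it over.

>>> play_rows([
  [[0,-0.001,-0.015,0],[0,0,-0.012,0],[0,0,-0.012,0],[0,0,-0.012,0],[0,0,-0.012,0]],
])

```text
time: 18.55
eef_pos: [0.5252, -0.4124, 0.1953]
ee_rot: [-1.572, 0.0, 1.361]
force: [-1.0, 0.8, 1.1]
opening: 0.0
```

>>> play_rows([
  [[0,0,-0.012,0],[0,0,-0.008,0],[0,0,-0.006,0],[0,0,-0.004,0],[0,0,0,0]],
])

```text
time: 19.05
eef_pos: [0.5539, -0.4185, 0.1946]
ee_rot: [-1.571, -0.0, 1.361]
force: [-0.8, 0.2, -0.5]
opening: -0.0002
```

```bash
python3 lev.py
python3 - <<'E'
from m import *
im=get_image("side");cv2.imwrite("pics/s13.png",cv2.resize(im["pixels"][210:350,360:520],None,fx=4,fy=4,interpolation=cv2.INTER_CUBIC)[:,:,::-1])
im=get_image("scene");cv2.imwrite("pics/c13.png",cv2.resize(im["pixels"][110:230,150:290],None,fx=4,fy=4,interpolation=cv2.INTER_CUBIC)[:,:,::-1])
E
```

```text
box xy 0.0111 -0.0023 z 0.1946 yaw 1.361 need [ 2.3  1.5 91.1] F [-0.8  0.2 -0.5] 19.05
```

View pics/s13.png

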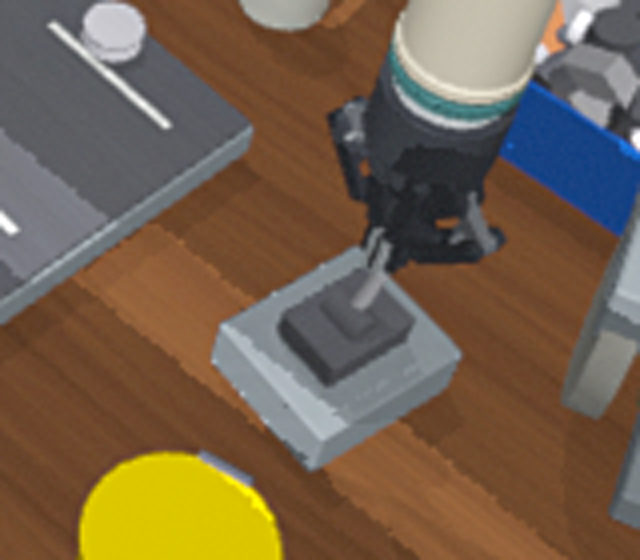

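View pics/c13.png

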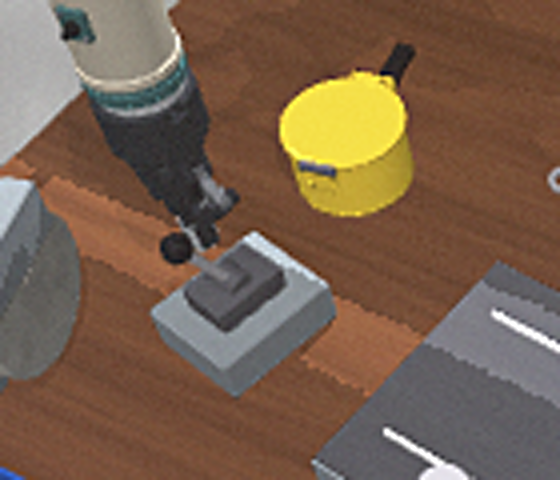

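The lever is over but the force is low, so it isn't at the stop yet. Pushing on gently.

>>> play_rows([
  [[0,0,-0.003,0],[0,0,-0.002,0],[0,0,0,0]],
])

```text
time: 19.45
eef_pos: [0.5583, -0.4195, 0.1948]
ee_rot: [-1.571, -0.0, 1.361]
force: [-0.9, 0.0, -0.7]
opening: 0.0002
```

>>> play_rows([
  [[0,0,-0.002,0],[0,0,-0.002,0],[0,0,0,0]],
])

```text
time: 19.75
eef_pos: [0.5593, -0.4198, 0.1947]
ee_rot: [-1.563, -0.001, 1.361]
force: [-8.0, 0.9, 2.9]
opening: 0.0002
```

>>> play_rows([
  [[0,0,-0.002,0],[0,0,0,0],[0,0,0,0]],
])

```text
time: 20.05
eef_pos: [0.5597, -0.4198, 0.1947]
ee_rot: [-1.56, -0.001, 1.361]
force: [-11.1, 1.4, 4.8]
opening: -0.0002
```

```bash
python3 lev.py
python3 - <<'E'
from m import *
from lev import C,bx
for n in("scene","side"):
    im=get_image(n);W=cloud(im);hsv=cv2.cvtColor(im["pixels"],cv2.COLOR_RGB2HSV)
    cv2.imwrite(f"pics/{n}14.png",cv2.resize(im["pixels"][110:230,150:290] if n=="scene" else im["pixels"][210:350,360:520],None,fx=4,fy=4,interpolation=cv2.INTER_CUBIC)[:,:,::-1])
E
```

```text
box xy 0.0171 -0.0023 z 0.1947 yaw 1.361 need [ 2.4  2.8 97. ] F [-11.1   1.4   4.8] 20.05
```

View pics/scene14.png

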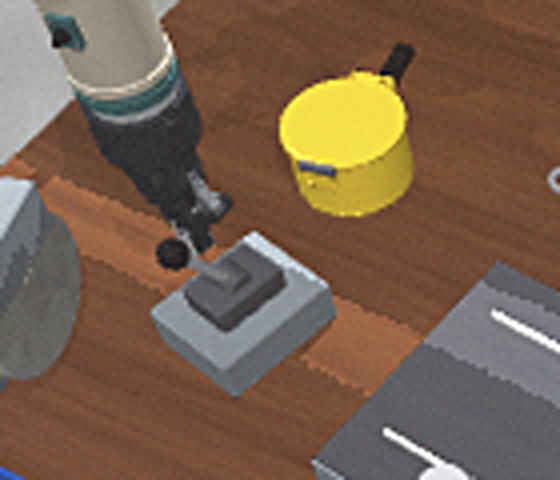

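The force has risen to 12 N with hardly any travel, so the lever is at its stop. Backing off, rising, and measuring everything.

>>> play_rows([
  [[0,0,0.015,0],[0,0,0.03,0],[0,-0.03,0.02,0],[0,-0.045,0,0],[0,-0.045,0,0]],
])

```text
time: 20.65
eef_pos: [0.5, -0.407, 0.3161]
ee_rot: [-1.571, -0.001, 1.36]
force: [0.2, -0.6, -0.1]
opening: -0.0001
```

>>> play_rows([
  [[0,-0.03,0.04,0],[0,0,0.04,0],[0,0,0.03,0],[0,0,0,0],[0,0,0,0]],
])

```text
time: 21.15
eef_pos: [0.3931, -0.3845, 0.3457]
ee_rot: [-1.573, 0.001, 1.36]
force: [0.0, -1.2, -0.0]
opening: 0.0002
```

```bash
python3 lid.py h; python3 pot.py h2
python3 - <<'E'
from m import *
from lev import C,bx
O=[];D=[]
for n in("scene","side"):
    im=get_image(n);W=cloud(im);hsv=cv2.cvtColor(im["pixels"],cv2.COLOR_RGB2HSV)
    z=W[...,2]; w=(W[...,0]>.5)&(W[...,0]<.66)&(W[...,1]<-.36)&(W[...,1]>-.47)
    m=w&(z>.115)&(z<.17)&(hsv[...,2]<70)
    k,l,s,c=cv2.connectedComponentsWithStats(m.astype(np.uint8)); b=1+np.argmax(s[1:,4])
    cc,rad=cv2.minEnclosingCircle(np.argwhere(l==b)[:,::-1].astype(np.float32))
    p1=ray(im,cc,.12)[0];p2=ray(im,cc,.15)[0]; print(n,cc,rad,z[l==b].max(),"bx",(p1[:2]-C)@bx,(p2[:2]-C)@bx)
    d=(p2-p1)/np.linalg.norm(p2-p1); O.append(p1);D.append(d)
    cv2.imwrite(f"pics/{n}15.png",im["pixels"][:,:,::-1])
A=sum(np.eye(3)-np.outer(d,d) for d in D); B=sum((np.eye(3)-np.outer(d,d))@o for o,d in zip(O,D)); X=np.linalg.solve(A,B)
o=(X[:2]-C)@bx; print("ball",X,"offset",o,"angle",np.arctan2(o,X[2]-.067)+.5)
E
```

```text
t 21.15 uv [-0.1167 -0.4215] z 0.3457 yaw 1.36 need tool xyz mm [428.7 162.9 -52.4] F [ 0.  -1.2 -0. ] open 0.0002
scene -0.06 104 [0.1069 0.1088 0.111 ]
scene -0.04 183 [0.1066 0.109  0.1111]
scene 0 195 [0.107  0.1092 0.1114]
scene 0.02 220 [0.0913 0.1087 0.1112]
scene 0.04 184 [0.0809 0.1079 0.1114]
side -0.06 200 [0.078  0.108  0.1124]
side -0.04 234 [0.0856 0.1093 0.1128]
side 0 174 [0.107  0.1101 0.1134]
side 0.02 168 [0.1062 0.1099 0.113 ]
side 0.04 94 [0.1073 0.1101 0.1129]
t 21.25 uv [-0.1159 -0.4217] z 0.345 yaw 1.361 need tool xyz mm [410.1 208.8  37.5] F [-0.2 -0.5 -0.2] open -0.0001
scene rim 297 [-0.075  -0.0563] [0.0625 0.0584]
handle 81 ((-110.6087417602539, -7.895328521728516), (53.362789154052734, 19.053163528442383), 5.773550510406494)
bearing [-0.0992 -0.1458] [0.034 0.036]
pulley [ 0.0967 -0.1629] [0.042 0.042]
boss [-0.0006  0.1828] [0.038 0.036]
lid 39 [ 0.    -0.048  0.112] [0.061 0.05  0.115] angle 2.906435005558177 u at hinge 0.008223359958852372
side rim 241 [-0.0747 -0.0557] [0.0615 0.059 ]
handle 154 ((-107.41244506835938, -10.163485527038574), (72.54692077636719, 23.188459396362305), 1.3756078481674194)
bearing [-0.1015 -0.147 ] [0.036 0.039]
pulley [ 0.0957 -0.1633] [0.044 0.044]
boss [-0.0042  0.1814] [0.037 0.038]
lid 98 [ 0.    -0.056  0.112] [0.057 0.053 0.117] angle 2.0702215736333396 u at hinge 0.02265731767135855
scene (193.0, 173.0) 4.123205661773682 0.15155509257559288 bx 0.03168139067240244 0.042803538591705555
side (464.5, 266.5) 5.147915363311768 0.15195617477030882 bx 0.05047449276086059 0.029694364322942077
ball [ 0.5807818 -0.4226054  0.1373083] offset 0.038256635328710965 angle 0.9983228857089117
```

View pics/scene15.png

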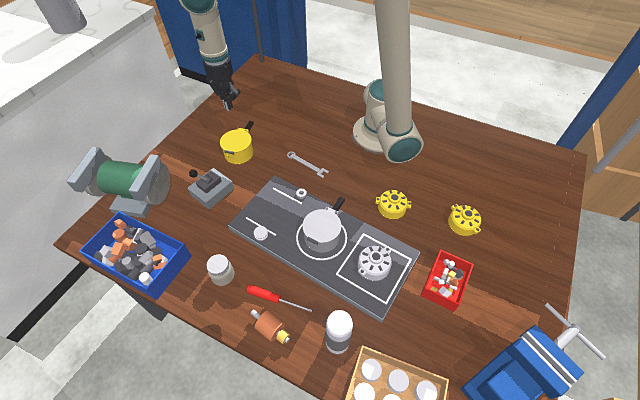

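View pics/side15.png

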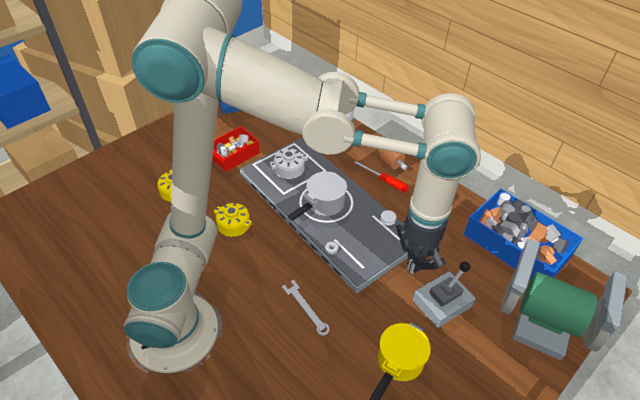

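All conditions check out: lever ≈ 1.0 rad, lid level, pot about 1–3 mm off the ring centre, housing about 3 mm off the square's centre. Handing in.

```bash
python3 -c "
from cell import r
print(r.state()['time'], r.sign_off())"
```

```text
the job is handed in; nothing more can be done
21.45 None
```

The job is done and handed in at 21.45 s, within the 72 s limit. No verdict is reported, so the results below are from my own last camera checks.

1. **Housing:** I gripped its boss lightly and slid it flat along the plate into the square. It stands about 2–5 mm from the square's centre.
2. **Pot:** I slid it by its handle into the ring. It stands within about 5 mm of the ring's centre.
3. **Lid:** I pushed it over from behind and pressed it down to 20 N, where it moved no further. Its surface is level at z ≈ 0.109 m, which matches shut on the rim, and the tab looks to be behind the catch.
4. **Heater lever:** I pushed it until the force rose to about 12 N at its stop. The ball's position from two views gives about 1.0 rad.

The bearing and pulley measured within about 3 mm of where they started. The gripper ended up clear of everything, with almost no force on it.

No check failed. The two cameras disagree by about 3–4 mm on some of the housing and pot positions, well inside the tolerances. The lid-angle fit in my script is meaningless with the lid shut, so I used the surface heights instead.

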